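Hook the coin box out of its vault and weigh it

ROBOT

A 6-joint arm with a two-finger parallel gripper is mounted at the origin on a cart in front of the work surface, level with it; the furniture and walls round the work are solid. World frame = base frame: x ahead of the robot, y to its left, z up, the work surface at z = 0. Lengths are in m, angles in degrees, forces in N, time in s.
With the tool pointing down it reaches from about 0.4 to 0.825 m from the base axis. Payload 7 kg.
Tool frame: the origin (TCP) lies at the very end of the fingers, on their centre line; the grasp point (between the pads) lies 19 mm behind it (grasp_offset is the x of the grasp point in the tool frame, in m); x points along the fingers, y is the direction in which the jaws open and shut, and the axes are right-handed (so a half turn about x gives the same grasp; the last joint's range is limited). The gripper opens to 88 mm and grips with 3 to 60 N. Pads are 19 mm wide; open, the fingers measure 130 mm over their backs; the gripper's body (78 mm by 193 mm) begins 47 mm behind the grasp point.
Start: joints at [-57.175, 20.546, 0.682, 0, -70.136, -16.507], TCP at [0.19, -0.648, 0.227] pointing down, gripper open.
Joint ranges: [-176.03, 176.03], [-82.01, 121.73], [-58.28, 71.71], [-173.87, 95.51], [-174.79, -0.11], [-173.66, 173.66]. Speed limits (degrees/s): [136.94, 136.94, 172.46, 180, 180, 180].

INTERFACE

Orientations are given as [roll, pitch, yaw] about the fixed x, y, z axes, in that order (R = Rz(yaw) Ry(pitch) Rx(roll)).
In Python, from plant import get_obs, snapshot, close_job, grasp_offset gives the robot as it stands.
- The arm moves only by the tool carry_out, never from a script. Its argument "series" is a list that holds one entry, the list of rows, each a list of 6 numbers: the shift along the tool's x, y, z in mm, then the turn, a rotation vector about the tool's x, y, z in degrees. A call has 1 to 10 rows; each row is the pose to reach, as a shift and turn from the pose commanded when the call began, along the tool's axes at that moment; what a row does not reach only later rows make up. A row lasts 1/8 s, in which the tool goes at most 62.5 mm and 10.7 degrees, less where a joint would pass 70% of its speed; a pose out of reach is approached as far as the arm can. A call with a gripper value outside its range is refused whole. "hand" is the gripper's target within -1 to 1 (shut at 1, half-way at 0, fully open at -1), set as the call begins (left out, the last holds). The fingers move at their own pace and stop on an object; the grip force is fixed at half the most. Time passes only in rows, so rows that repeat a pose let the fingers close. It gives the time, the measured TCP pose, the force and the opening at its end, in the units of the state.
- get_obs(): the state, without advancing time (a new reading comes with each control period).
- snapshot(name): name is "scene" or "top" or "wrist"; returns a dict with "color" (420x560x3 uint8, red, green, blue), "fx", "fy", "cx", "cy" (pixels), "eye" and "attitude" of the camera in the world. Camera axes: x right, y down, z forward; pixel columns grow to the right and rows downward; lengths in m; the calibration is good to about 2 mm. A picture is of the moment at which its call begins. There is no depth.
- close_job(): hands the job in, once; it reports no verdict.
The state is a dict: "clock": time; "joint_pos": joint angles; "qvel": joint speeds; "tau": joint torques, N m; "tool_pos": TCP position; "orientation": TCP orientation; "force": force on the tool from outside, world axes, zero at the start; "moment": the same for the moment, N m; "opening": finger opening in m.
Only numpy, scipy, OpenCV 4.12 (cv2) and the standard library are available. Lean on these libraries where they do the work, as an engineer would, in place of code of your own. Each camera call takes 0.05 s, during which the arm holds its last target.

TASK

The coin box sits deep inside the narrow steel coin vault, where no hand fits. Take the pull hook from its rest, drop its bent end behind the bail on the front of the box and draw the box out along the board until it stands wholly clear of the vault, without the robot itself touching the box before then. Lay the hook down on the table or back in its rest, off the vault's board, and set the coin box gently, upright and about in the middle, on the pan of the scale, leaving the tin, the torch and the pulley where they are.

Things in the scene. Friction and masses are not known exactly. Their poses are not given: they have to be found in the camera images.
- vault: grey steel coin vault (fixed), a tunnel open at one end, screwed to a plywood board. Origin: on the table under the middle of its mouth; +x runs into it, -x out along the board. Inside 64 wide, 76 high above the board, 201 deep; outside 72 wide, roof at z = 92, chute collar on it up to 106. Board: 112 wide, top at z = 12, from x = -170 (bare apron) to +215.
- box_center (a point): centre of the coin box: closed metal box 110 (x) by 56 (y) by 64 high, 0.35 to 0.7 kg, coin slot on top. It slides on the board and starts in the vault, its axes along the vault's, its front (-x end, with the bail) 60 to 75 mm inside the mouth. Once out it can be lifted by its two long sides.
- box_bail (a point): middle of the crossbar of the bail on the box's front: a level steel bar 7 mm thick and about 35 long (along y) on two arms, held 24 mm in front of the box's front face (20 mm clear between bar and face), 34 mm above the box's underside. Axes as the box's.
- hook_grip (a point): centre of the pull hook's black flat-sided handle, 90 (x) by 22 (y) by 26 high. A straight 8 mm steel shaft leaves its end along +x at mid height; 165 mm from this point it is bent square down (-z), reaching 22 mm below the shaft's axis. 0.14 kg; lies level in its rest, bend hanging down.
- hook_tip (a point): the lower end of the hook's bend: 165 mm along +x and 22 mm along -z from the centre of the handle. Axes as the hook's.
- pull_hook: the whole pull hook; origin and axes as at the centre of its handle.
- coin_box: the whole coin box; origin at the centre of its underside, 32 mm below its centre.
- hook_rest: low wooden tool rest (fixed), base 160 by 50, 8 thick. Origin on the table below the handle's centre, x along the hook. The handle's tail lies between cheeks 27 mm apart at x = -36 (tops z = 42), the shaft in a fork at x = +85 (tops z = 50). The lying hook's axis is at z = 45; it lifts straight up.
- scale: grey bench scale (fixed), 170 (x) by 140 (y), 40 high under the pan; a display strip along its -x side. Origin on the table under its middle.
- pan_center (a point): centre of the top of the scale's steel pan, 132 (x) by 138 (y), top 50 mm above the table when empty.
- scale_pan (a joint): travel of the pan (m): 0 empty, sinking about 3 to 6 mm (1200 N/m) under the coin box; stop at 9 mm.
- token_tin: tin can 75 across, 58 high, standing loose at the back of the table; origin at its underside. Leave it alone.
- torch: black pocket torch standing on its head, 44 across, 123 high, loose, at the back of the table; origin at its underside. Leave it alone.
- motor_pulley: grey V-belt pulley 63 across, 22 high, lying loose at the back; origin at its underside. Leave it alone.

How it is judged:
By the outcome, as a careful person would: the job done as asked, in the order asked, and still so for the second after the job is handed in, with the robot touching nothing.
It also fails if it takes over 72 s, if anything falls off the work surface, if the arm or the gripper's body presses on something with over 40 N, if the wrist force passes 120 N, or if a joint passes its speed limit or range.

## Working session

There is one attempt and no reset: what is moved stays moved. The work goes in short steps, Python scripts to look and compute and a tool call to move; the robot and the scene stay as the last step left them, time stands still between calls to the robot, and variables do not carry over. Pictures are saved under pics/ and viewed, and the job is handed in when it is done.

Besides the shell and the picture viewer there is one more tool, called after "Emit:" in YAML: its name, and indented under it one key for each argument. carry_out: Moves the arm, as the interface text tells. Its arguments: {"type":"object","properties":{"series":{"type":"array","items":{"type":"array","items":{"type":"array","items":{"type":"number"}}}},"hand":{"type":"number"}},"required":["series"]}

```bash
ls; mkdir -p pics
python3 - <<'E'
from plant import *
import cv2,json
print(get_obs(),grasp_offset)
for n in ["scene","top","wrist"]:
    s=snapshot(n); cv2.imwrite(f"pics/{n}0.png",s["color"][:,:,::-1]); print(n,{k:s[k] for k in s if k!="color"})
E
```

```text
pics
{'clock': 0.0, 'joint_pos': array([-5.71748662e+01,  2.05916832e+01,  6.34656514e-01, -2.03692464e-02,
       -7.01360893e+01, -1.65067019e+01]), 'qvel': array([ 0.02268171,  0.01018979, -0.04528816,  0.02488905,  0.04298596,
       -0.09336738]), 'tau': array([ 1.24765243e-04, -5.82720459e+01,  2.93067491e+01,  6.99736297e+00,
        6.94264789e-03, -1.13018880e-04]), 'tool_pos': array([ 0.18949706, -0.64734995,  0.22562581]), 'orientation': array([ 94.88789272,  89.90493492, 111.19938788]), 'force': array([0.14583797, 0.0024954 , 0.53954967]), 'moment': array([-0.02414643, -0.03699368, -0.05927007]), 'opening': 0.08754422867252136} -0.0188
scene {'fx': 388.9541827496715, 'fy': 388.9541827496715, 'cx': 282.5354033415399, 'cy': 205.2264183150241, 'eye': array([0.23185947, 0.70640304, 0.80377163]), 'attitude': array([-136.39655976,    0.48523867, -149.92846066])}
top {'fx': 515.7789926151657, 'fy': 515.7789926151657, 'cx': 273.11927994079844, 'cy': 200.95185383864884, 'eye': array([0.49028545, 0.0830975 , 1.63979523]), 'attitude': array([-176.95373585,   -0.82689722,  -89.0568499 ])}
wrist {'fx': 320.6763580588638, 'fy': 320.6763580588638, 'cx': 276.10474943290683, 'cy': 216.65074836681958, 'eye': array([ 0.11540873, -0.66870821,  0.3838465 ]), 'attitude': array([ 1.63447305e+02, -8.19476748e-02,  1.06364513e+02])}
```

View pics/scene0.png

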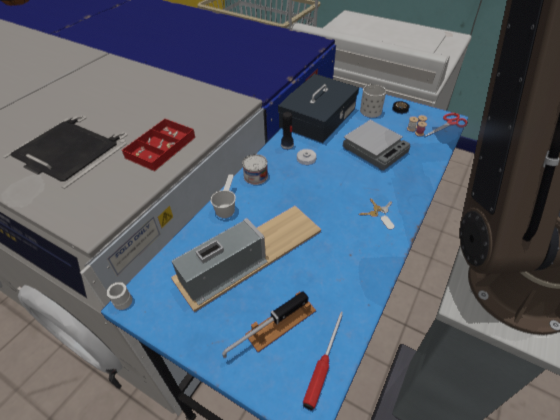

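View pics/top0.png

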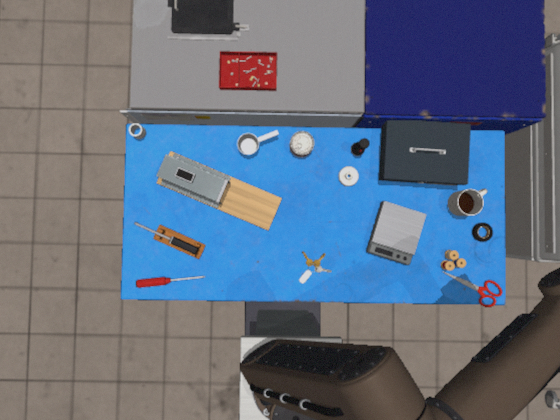

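View pics/wrist0.png

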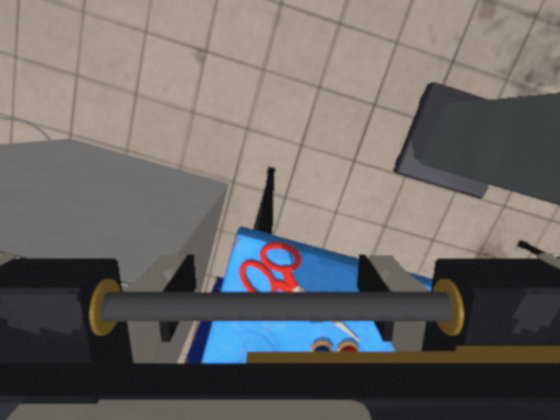

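The scene picture shows the vault at (220,260), its apron pointing right, and the hook in its rest at (280,315). In the top picture the hook handle is at about (186,245), the vault mouth at (222,195) and the scale at (397,232). Next I'll zoom in to measure.

```bash
cat > h.py <<'E'
import numpy as np,cv2
from scipy.spatial.transform import Rotation as R
from plant import *
def rot(a): return R.from_euler('xyz',a,degrees=True).as_matrix()
def ray(s,u,v):
    d=rot(s['attitude'])@np.array([(u-s['cx'])/s['fx'],(v-s['cy'])/s['fy'],1]); return s['eye'],d
def onz(s,u,v,z):
    e,d=ray(s,u,v); return e+d*(z-e[2])/d[2]
def proj(s,p):
    q=rot(s['attitude']).T@(np.asarray(p)-s['eye']); return np.array([s['fx']*q[0]/q[2]+s['cx'],s['fy']*q[1]/q[2]+s['cy']])
def tri(s1,p1,s2,p2):
    e1,d1=ray(s1,*p1);e2,d2=ray(s2,*p2)
    t=np.linalg.lstsq(np.c_[d1,-d2],e2-e1,rcond=None)[0]
    a=e1+d1*t[0];b=e2+d2*t[1]; return (a+b)/2,np.linalg.norm(a-b)
def crop(s,u0,v0,u1,v1,k,name):
    c=cv2.resize(np.ascontiguousarray(s['color'][v0:v1,u0:u1,::-1]),None,fx=k,fy=k,interpolation=cv2.INTER_CUBIC)
    for i in range(u0-u0%10+10,u1,10): cv2.line(c,((i-u0)*k,0),((i-u0)*k,4 if i%50 else 12),(0,255,255),1)
    for i in range(v0-v0%10+10,v1,10): cv2.line(c,(0,(i-v0)*k),(4 if i%50 else 12,(i-v0)*k),(0,255,255),1)
    cv2.imwrite('pics/'+name+'.png',c)
E
python3 - <<'E'
from h import *
import pickle
s=snapshot("top");pickle.dump(s,open('top.pkl','wb'))
crop(s,130,140,290,260,5,'t1')
crop(s,360,190,440,270,7,'t3')
s=snapshot("scene");pickle.dump(s,open('scene.pkl','wb'))
crop(s,165,200,325,320,5,'s1')
crop(s,215,280,325,360,7,'s2')
E
```

```text
(no output)
```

View pics/t1.png

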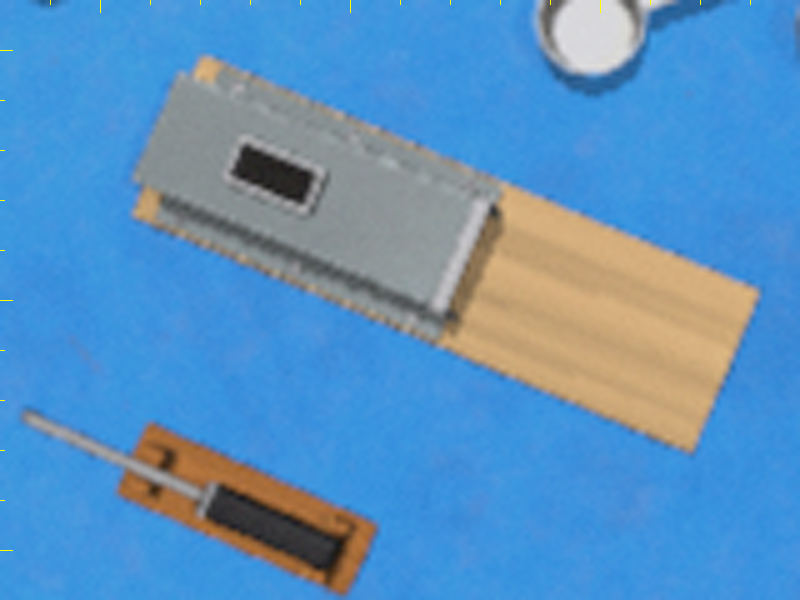

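View pics/t3.png

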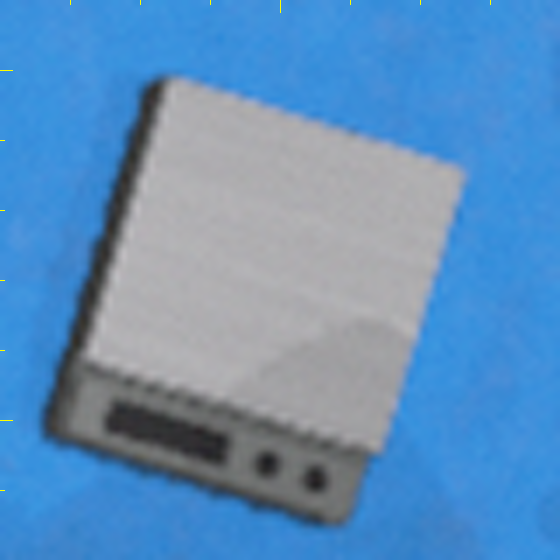

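View pics/s1.png

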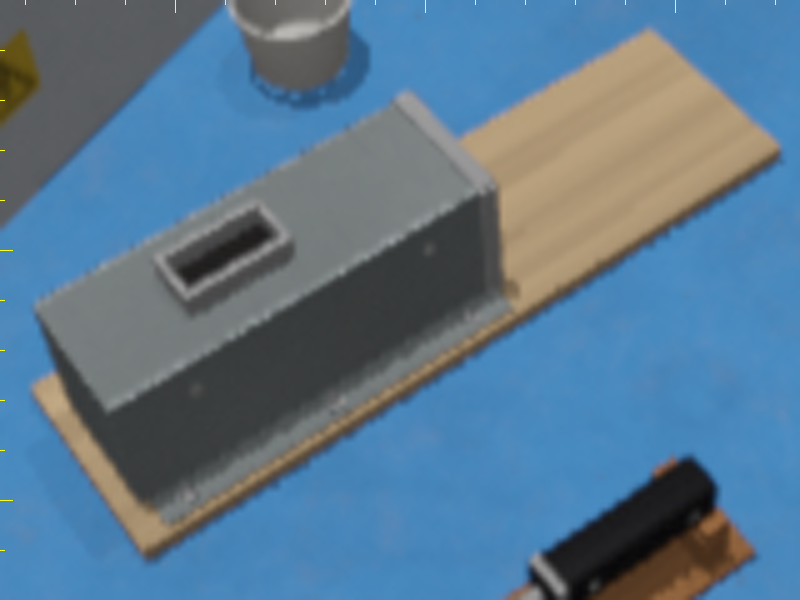

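View pics/s2.png

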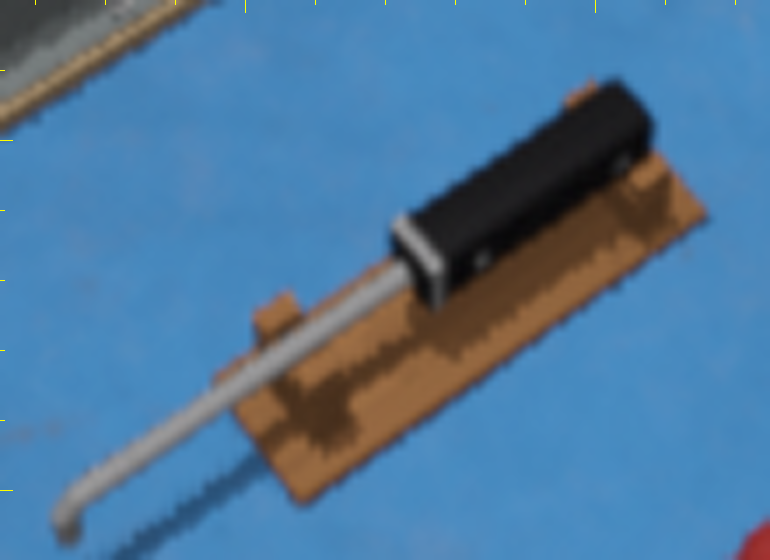

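Run:
```python
from h import *
import pickle
T=pickle.load(open('top.pkl','rb'));S=pickle.load(open('scene.pkl','rb'))
np.set_printoptions(precision=4,suppress=True)
t=lambda x,y:(130+x/5,140+y/5); t3=lambda x,y:(360+x/7,190+y/7)
s1=lambda x,y:(165+x/5,200+y/5); s2=lambda x,y:(215+x/7,280+y/7)
print('board T/S')
B=[];
for a,b in [((759,290),(779-127,30)),((692,452),(779,155)),((205,57),(35,385)),((135,215),(150,556))]:
    p=onz(T,*t(*a),.012);q=onz(S,*s1(*b),.012);B.append((p+q)/2);print(p,q,tri(T,t(*a),S,s1(*b)))
B=np.array(B);ax=(B[2]+B[3]-B[0]-B[1])/2;L=np.linalg.norm(ax);ax/=L
print('len',L,'wid',np.linalg.norm(B[0]-B[1]),np.linalg.norm(B[2]-B[3]),'yaw',np.degrees(np.arctan2(ax[1],ax[0])))
c=B.mean(0);o=c-ax*.0225; o[2]=0
print('vault origin',o)
for a in range(4): print('side yaw',[np.degrees(np.arctan2(*(v[1::-1]))) for v in (B[2]-B[0],B[3]-B[1],B[0]-B[1],B[2]-B[3])]); break
print('hook: bend top z.045', onz(T,*t(26,414),.045),onz(S,*s2(67,497),.049), 'tip end S z~.023',onz(S,*s2(67,535),.023))
print('front ferrule center', onz(T,*t(210,499),.058), onz(S,*s2(418,245),.058))
print('rear top corners S', onz(S,*s2(612,80),.058),onz(S,*s2(650,125),.058),'T',onz(T,*t(345,543),.058),onz(T,*t(330,571),.058))
print('front top handle corners S', onz(S,*s2(398,218),.058),onz(S,*s2(442,268),.058))
P=np.array([onz(T,*t3(*q),.05) for q in [(165,77),(465,172),(378,452),(85,365)]]);print('pan',P,P.mean(0))
for i in range(4):
  d=P[(i+1)%4]-P[i];print(np.linalg.norm(d),np.degrees(np.arctan2(d[1],d[0])))
```

```text
board T/S
[0.5871 0.0337 0.012 ] [0.5827 0.0419 0.012 ] (array([0.5875, 0.0333, 0.0016]), np.float64(0.0005217328865528068))
[0.4841 0.0744 0.012 ] [0.4805 0.0886 0.012 ] (array([ 0.485 ,  0.0747, -0.0053]), np.float64(0.002061673439525906))
[0.7289 0.3871 0.012 ] [0.7269 0.3938 0.012 ] (array([0.7312, 0.3896, 0.0032]), np.float64(0.0026260300137581185))
[0.6277 0.4285 0.012 ] [0.6217 0.4372 0.012 ] (array([ 0.6292,  0.4318, -0.0034]), np.float64(0.0003700507124322756))
len 0.37981374581319605 wid 0.11145147570378913 0.1115255041208238 yaw 67.93153298514025
vault origin [0.5965 0.2148 0.    ]
side yaw [np.float64(67.92480130436374), np.float64(67.93828978118879), np.float64(-23.055281771926953), np.float64(-22.327930861188)]
hook: bend top z.045 [0.5009 0.4849 0.045 ] [0.4978 0.4886 0.049 ] tip end S z~.023 [0.5003 0.4902 0.023 ]
front ferrule center [0.4509 0.3682 0.058 ] [0.4489 0.3768 0.058 ]
rear top corners S [0.4251 0.2985 0.058 ] [0.4075 0.3067 0.058 ] T [0.4254 0.2853 0.058 ] [0.4083 0.294  0.058 ]
front top handle corners S [0.4586 0.3722 0.058 ] [0.4389 0.3796 0.058 ]
pan [[ 0.581  -0.2805  0.05  ]
 [ 0.5412 -0.4138  0.05  ]
 [ 0.4173 -0.3754  0.05  ]
 [ 0.4534 -0.2458  0.05  ]] [ 0.4982 -0.3288  0.05  ]
0.13911253784856675 -106.61822984359121
0.12976120089684118 162.78849342073838
0.13453985530319917 74.42707507064871
0.13224863154375796 -15.209413014636219
```

```bash
cat >> h.py <<'E'
def toolpose():
    o=get_obs(); return o['tool_pos'],rot(o['orientation'])
def rel(Rc,pc,Rt,pt):
    "rows target: shift mm in tool axes, rotvec deg"
    return np.r_[Rc.T@(pt-pc)*1000, R.from_matrix(Rc.T@Rt).as_rotvec(degrees=True)]
E
python3 - <<'E'
from h import *
np.set_printoptions(precision=4,suppress=True)
p,Rt=toolpose();print(p);print(Rt)
w=snapshot('wrist');Rc=rot(w['attitude'])
print('cam in tool pos',Rt.T@(w['eye']-p));print('cam axes in tool (cols)');print(Rt.T@Rc)
E
```

```text
[ 0.1896 -0.6476  0.2261]
[[-0.0003 -0.2809  0.9597]
 [ 0.0007  0.9597  0.2809]
 [-1.      0.0008 -0.0001]]
cam in tool pos [-0.1581  0.0006 -0.0771]
cam axes in tool (cols)
[[ 0.0001 -0.285   0.9585]
 [ 1.      0.0009  0.0002]
 [-0.0009  0.9585  0.285 ]]
```

```bash
cat >> h.py <<'E'
from scipy.spatial.transform import Slerp
def tool(heady,tilt=0):
    "tool y heading deg (horizontal), tool x down then tilted fwd toward tool z by tilt"
    h=np.radians(heady);y=np.array([np.cos(h),np.sin(h),0]);z0=np.array([np.sin(h),-np.cos(h),0]);d=np.array([0,0,-1.])
    t=np.radians(tilt);x=d*np.cos(t)+z0*np.sin(t);z=np.cross(x,y);return np.c_[x,y,z]
def plan(pts,cmd=None,mm=50.,deg=9.5,fr=None):
    "pts list of (p,R); returns rows rel to current commanded pose"
    pc,Rc=cmd or toolpose(); rows=[];p0,R0=pc,Rc
    for p,Rt in pts:
        p=np.array(p,float)
        ang=np.degrees(R.from_matrix(R0.T@Rt).magnitude());n=int(max(np.ceil(np.linalg.norm(p-p0)*1000/mm),np.ceil(ang/deg),1))
        sl=Slerp([0,1],R.from_matrix([R0,Rt]))
        for i in range(1,n+1): rows.append(rel(Rc,pc,sl(i/n).as_matrix(),p0+(p-p0)*i/n))
        p0,R0=p,Rt
    out=[[round(float(v),1) for v in r] for r in rows]
    for r in out: print(r)
E
python3 - <<'E'
from h import *
print('A');Rm=tool(132)
plan([([.45,-.35,.25],tool(130)),([.5,-.2,.25],tool(158))])
print('B'); 
plan([([.56,.05,.25],tool(158)),([.5676,.1434,.12],tool(158,30)),([.5676,.1434,.088],tool(158,30))],cmd=(np.array([.5,-.2,.25]),tool(158)))
E
```

```text
A
[-3.0, 26.6, 41.7, -3.0, 0.0, -0.0]
[-5.9, 53.1, 83.4, -5.9, 0.0, -0.0]
[-8.9, 79.7, 125.1, -8.9, 0.0, -0.0]
[-11.8, 106.3, 166.8, -11.8, 0.0, -0.0]
[-14.8, 132.8, 208.5, -14.8, 0.0, -0.0]
[-17.8, 159.4, 250.2, -17.8, 0.0, -0.0]
[-20.7, 185.9, 291.9, -20.7, 0.0, -0.0]
[-23.7, 212.5, 333.6, -23.7, 0.0, -0.0]
[-23.7, 245.0, 356.1, -30.7, 0.0, -0.0]
[-23.6, 277.5, 378.6, -37.7, 0.0, -0.0]
[-23.6, 309.9, 401.2, -44.7, 0.0, -0.0]
[-23.6, 342.4, 423.7, -51.7, 0.0, -0.0]
B
[0.0, 6.3, 42.4, -0.0, 0.0, 0.0]
[0.0, 12.7, 84.8, -0.0, 0.0, 0.0]
[0.0, 19.0, 127.1, -0.0, 0.0, 0.0]
[0.0, 25.3, 169.5, -0.0, 0.0, 0.0]
[0.0, 31.7, 211.9, -0.0, 0.0, 0.0]
[0.0, 38.0, 254.3, -0.0, 0.0, 0.0]
[32.5, 45.0, 276.6, 0.0, -7.5, -0.0]
[65.0, 52.0, 299.0, -0.0, -15.0, 0.0]
[97.5, 59.0, 321.4, 0.0, -22.5, -0.0]
[130.0, 66.0, 343.7, -0.0, -30.0, -0.0]
[162.0, 66.0, 343.7, 0.0, -30.0, -0.0]
```

Emit:
carry_out:
  series:
    - [[-4,35,54,-6,0,0],[-8,71,107,-12,0,0],[-12,106,161,-18,0,0],[-16,142,214,-24,0,0],[-20,177,268,-30,0,0],[-24,213,322,-36,0,0],[-24,256,350,-41,0,0],[-24,300,390,-46,0,0],[-24,342,424,-51.7,0,0],[-24,342,424,-51.7,0,0]]
  hand: -1

```text
clock: 1.55
tool_pos: [0.5017, -0.1975, 0.2507]
orientation: [-48.5, 90.0, 19.8]
force: [-0.3, -0.3, 0.4]
opening: 0.0875
```

Emit:
carry_out:
  series:
    - [[0,6,42,0,0,0],[0,13,85,0,0,0],[0,19,127,0,0,0],[0,25,170,0,0,0],[0,32,212,0,0,0],[0,38,254,0,0,0],[32,45,277,0,-7.5,0],[65,52,299,0,-15,0],[98,59,321,0,-22.5,0],[130,66,344,0,-30,0]]

```text
clock: 2.8
tool_pos: [0.5682, 0.1434, 0.1204]
orientation: [-0.2, 59.8, 67.8]
force: [-0.3, -0.7, -0.8]
opening: 0.0877
```

Run:
```python
from h import *
import pickle
o=get_obs();print(o['clock'],o['tool_pos'],o['joint_pos'].round(1));p,Rt=toolpose();print(Rt.round(3))
w=snapshot('wrist');pickle.dump(w,open('w1.pkl','wb'));cv2.imwrite('pics/w1.png',w['color'][:,:,::-1]);print(w['eye'],w['attitude'])
```

```text
2.8 [0.56821905 0.14341456 0.12041789] [ 14.6  13.  -18.8 -35.  -44.6 -14.2]
[[ 0.191 -0.927  0.323]
 [ 0.466  0.375  0.801]
 [-0.864 -0.002  0.504]]
[0.51313332 0.00834009 0.21803713] [1.33182417e+02 6.91727697e-02 1.58008726e+02]
```

View pics/w1.png

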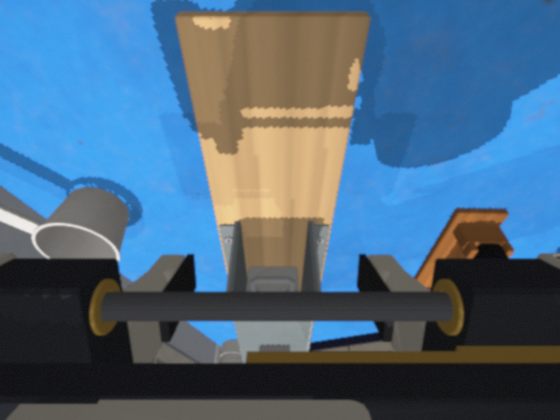

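Run:
```python
from h import *
import pickle
w=pickle.load(open('w1.pkl','rb'))
crop(w,200,200,350,300,5,'w1c')
```

```text
(no output)
```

View pics/w1c.png

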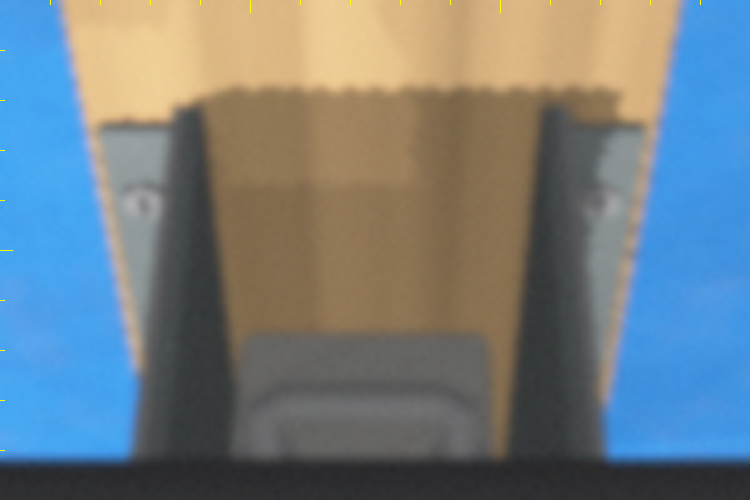

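Run:
```python
from h import *
import pickle
np.set_printoptions(precision=4,suppress=True)
w=pickle.load(open('w1.pkl','rb'))
c=lambda x,y:(200+x/5-.4,200+y/5-.4)
pts={'boxL':(243,333),'boxR':(487,333),'cheekLi':(205,106),'cheekRi':(541,106),'cheekLo':(172,106),'cheekRo':(568,106)}
W={k:onz(w,*c(*v),.012) for k,v in pts.items()}
fl={k:onz(w,*c(*v),.014) for k,v in {'flL':(98,124),'flR':(645,122)}.items()}
W.update(fl)
# board edges: near end corners + edges
e={'bnL':(178,15),'bnR':(369,15)}
for k,v in e.items(): W[k]=onz(w,v[0]-.0,v[1],.012)
e2={'eL1':(62,0),'eL2':(137,370),'eR1':(682,0),'eR2':(607,400)}
for k,v in e2.items(): W[k]=onz(w,*c(*v),.012)
for k in W: print(k,W[k])
print('bar L/R z.046',onz(w,*c(250,400),.0495),onz(w,*c(475,400),.0495))
for a,b in (('bnL','eL2'),('bnR','eR2')):
    d=W[b]-W[a];print(np.degrees(np.arctan2(d[1],d[0])))
d=W['boxL']-W['boxR'];print('box width',np.linalg.norm(d),np.degrees(np.arctan2(d[1],d[0])),'cheek',np.linalg.norm(W['cheekLi']-W['cheekRi']),np.linalg.norm(W['cheekLo']-W['cheekRo']),'board near',np.linalg.norm(W['bnL']-W['bnR']))
yaw=np.radians(68);a=np.array([np.cos(yaw),np.sin(yaw),0]);n=np.array([-a[1],a[0],0])
for k in W: print(k,(W[k]@a).round(4),(W[k]@n).round(4))
```

```text
boxL [0.6552 0.2756 0.012 ]
boxR [0.6043 0.296  0.012 ]
cheekLi [0.6291 0.2045 0.012 ]
cheekRi [0.5697 0.2284 0.012 ]
cheekLo [0.6349 0.2022 0.012 ]
cheekRo [0.565  0.2303 0.012 ]
flL [0.6492 0.1996 0.014 ]
flR [0.5522 0.238  0.014 ]
bnL [0.5847 0.0376 0.012 ]
bnR [0.4851 0.0777 0.012 ]
eL1 [0.6401 0.17   0.012 ]
eL2 [0.6844 0.28   0.012 ]
eR1 [0.5379 0.2112 0.012 ]
eR2 [0.587  0.3329 0.012 ]
bar L/R z.046 [0.6379 0.248  0.0495] [0.5974 0.2643 0.0495]
67.63456160375563
68.23281104339377
box width 0.05485120237598224 -21.890245300909534 cheek 0.06397732355782434 0.07540235141102049 board near 0.10738161281283502
boxL 0.5009 -0.5042
boxR 0.5008 -0.4494
cheekLi 0.4253 -0.5067
cheekRi 0.4252 -0.4427
cheekLo 0.4253 -0.513
cheekRo 0.4252 -0.4376
flL 0.4283 -0.5272
flR 0.4275 -0.4228
bnL 0.2539 -0.5281
bnR 0.2538 -0.4207
eL1 0.3974 -0.5298
eL2 0.516 -0.5297
eR1 0.3973 -0.4197
eR2 0.5286 -0.4196
```

Run:
```python
from h import *
plan([([.55,.15,.22],tool(158,10)),([.46,.395,.2],tool(158,0)),([.46,.395,.16],tool(158,0))],mm=55)
```

```text
[-30.4, 5.4, 17.4, -0.1, 6.8, -0.1]
[-60.7, 10.8, 34.9, -0.2, 13.7, -0.2]
[-91.1, 16.2, 52.3, -0.3, 20.5, -0.3]
[-67.8, 51.4, 83.4, -0.3, 22.5, -0.3]
[-44.6, 86.5, 114.5, -0.3, 24.5, -0.3]
[-21.4, 121.6, 145.6, -0.2, 26.5, -0.3]
[1.8, 156.7, 176.7, -0.2, 28.5, -0.3]
[25.1, 191.8, 207.8, -0.2, 30.5, -0.3]
[59.5, 191.6, 187.5, -0.2, 30.5, -0.3]
```

Emit:
carry_out:
  series:
    - [[-30,5,17,0,7,0],[-61,11,35,0,14,0],[-91,16,52,0,20,0],[-68,51,83,0,22,0],[-45,87,115,0,24,0],[-21,122,146,0,26,0],[2,157,177,0,28,0],[25,192,208,0,30,0],[59,192,188,0,30,0],[59,192,188,0,30,0]]

```text
clock: 4.1
tool_pos: [0.4612, 0.392, 0.1615]
orientation: [-172.5, 89.6, -104.6]
force: [1.1, -0.7, 0.2]
opening: 0.0876
```

Run:
```python
from h import *
import pickle
o=get_obs();print(o['clock'],o['tool_pos'],o['joint_pos'].round(1));p,Rt=toolpose();print(Rt.round(3))
w=snapshot('wrist');pickle.dump(w,open('w2.pkl','wb'));cv2.imwrite('pics/w2.png',w['color'][:,:,::-1])
```

```text
4.1 [0.46123296 0.39197826 0.16152552] [ 58.9  17.  -13.4   0.1 -59.9 -81. ]
[[-0.002 -0.927  0.375]
 [-0.006  0.375  0.927]
 [-1.    -0.001 -0.006]]
```

View pics/w2.png

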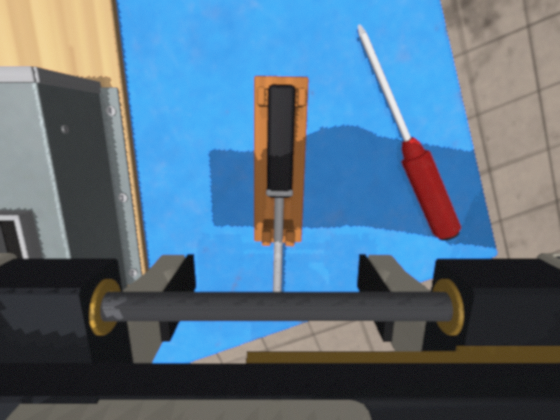

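Run:
```python
from h import *
import pickle
np.set_printoptions(precision=4,suppress=True)
w=pickle.load(open('w2.pkl','rb'))
crop(w,240,60,330,260,4,'w2c')
im=w['color'].astype(int)
for r in range(80,200,6):
    c=[u for u in range(255,315) if im[r,u].max()<70]; print(r,(c[0],c[-1]) if c else None,end=' ')
```

```text
80 None 86 (271, 291) 92 (269, 294) 98 (269, 294) 104 (269, 293) 110 (269, 294) 116 (269, 294) 122 (268, 293) 128 (268, 293) 134 (268, 293) 140 (268, 293) 146 (268, 293) 152 (267, 292) 158 (267, 292) 164 (267, 292) 170 (267, 292) 176 (267, 291) 182 (267, 291) 188 (267, 291) 194 None
```

View pics/w2c.png

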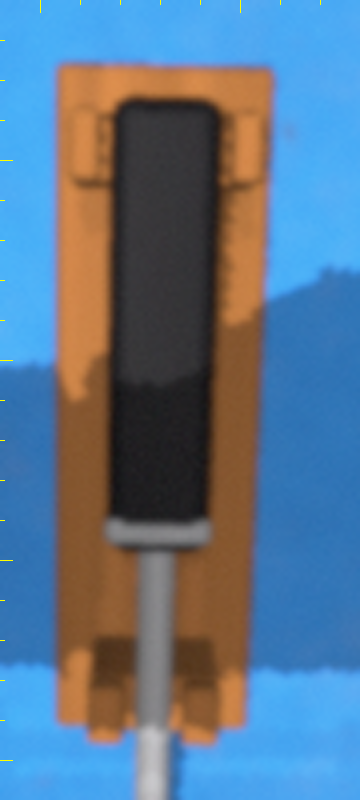

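Run:
```python
from h import *
import pickle
np.set_printoptions(precision=4,suppress=True)
w=pickle.load(open('w2.pkl','rb'))
r=onz(w,281.9,84.5,.058);f=onz(w,279.2,190,.058);ff=onz(w,279,196.5,.058)
sh=onz(w,240+155/4,240,.049)
print(r,f,ff,sh)
for a,b in ((r,f),(r,sh),(f,sh)): d=b-a;print(np.degrees(np.arctan2(d[1],d[0])),np.linalg.norm(d[:2]))
c=lambda x,y:(240+x/4-.4,60+y/4-.4)
q=[onz(w,*c(*v),.008) for v in [(57,64),(273,70),(247,725),(57,725)]];q=np.array(q);print(q,q.mean(0))
d=q[3]-q[0];print(np.degrees(np.arctan2(d[1],d[0])),np.linalg.norm(d));d=q[2]-q[1];print(np.degrees(np.arctan2(d[1],d[0])))
yaw=np.radians(68)
```

```text
[0.4179 0.2972 0.058 ] [0.4501 0.3721 0.058 ] [0.4523 0.3772 0.058 ] [0.4681 0.4162 0.049 ]
66.7386078350983 0.08157544743369735
67.12659284521916 0.1291373604734538
67.79198116885009 0.04756699091289083
[[0.4357 0.2762 0.008 ]
 [0.3912 0.2955 0.008 ]
 [0.4521 0.4401 0.008 ]
 [0.4978 0.4217 0.008 ]] [0.4442 0.3583 0.008 ]
66.91531830747167 0.15817466233138675
67.15011369601763
```

Run:
```python
from h import *
plan([([.4354,.338,.13],tool(157)),([.4354,.338,.06],tool(157)),([.4354,.338,.026],tool(157))],mm=40)
```

```text
[16.9, 2.3, -30.2, 0.5, -0.1, 0.1]
[33.8, 4.6, -60.5, 1.0, -0.2, 0.1]
[68.8, 4.7, -60.4, 1.0, -0.2, 0.1]
[103.8, 4.7, -60.3, 1.0, -0.2, 0.1]
[137.8, 4.8, -60.2, 1.0, -0.2, 0.1]
```

Emit:
carry_out:
  series:
    - [[17,2.5,-30,0.5,0,0],[34,4.7,-60,1,-0.2,0],[69,4.7,-60,1,-0.2,0],[69,4.7,-60,1,-0.2,0],[69,4.7,-60,1,-0.2,0]]

```text
clock: 4.78
tool_pos: [0.4366, 0.3403, 0.0968]
orientation: [-14.7, 89.7, 52.3]
force: [0.5, 0.0, -0.2]
opening: 0.088
```

Run:
```python
from h import *
import pickle
o=get_obs();print(o['clock'],o['tool_pos'],o['orientation'])
plan([([.4354,.338,.06],tool(157)),([.4354,.338,.026],tool(157))],mm=20)
w=snapshot('wrist');cv2.imwrite('pics/w3.png',w['color'][:,:,::-1])
for p in ([.4354,.338,.058],[.4179,.2972,.058],[.4523,.3772,.058]): print(proj(w,p))
```

```text
4.775 [0.43661963 0.34029445 0.09675762] [-14.65332875  89.65987764  52.33939952]
[18.4, 0.1, -1.4, -0.0, 0.2, 0.0]
[36.7, 0.3, -2.8, -0.0, 0.3, 0.1]
[53.7, 0.3, -2.9, -0.0, 0.3, 0.1]
[70.7, 0.3, -3.0, -0.0, 0.3, 0.1]
[275.97458587 239.1056229 ]
[276.29987755 171.38465345]
[275.58301848 296.79907719]
```

View pics/w3.png

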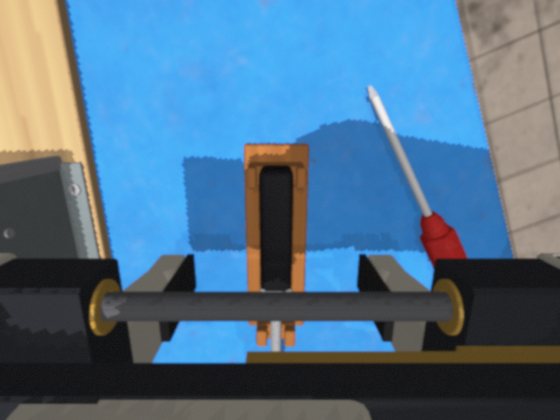

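Emit:
carry_out:
  series:
    - [[18,0.3,-2,0,0.2,0],[37,0.3,-3.5,0,0.3,0],[54,0.3,-4,0,0.3,0],[71,0.3,-4,0,0.3,0],[71,0.3,-4,0,0.3,0]]

```text
clock: 5.45
tool_pos: [0.4337, 0.3364, 0.0236]
orientation: [-176.7, 89.9, -109.7]
force: [0.4, 0.3, 0.4]
opening: 0.0877
```

Emit:
carry_out:
  series:
    - [[0,0,0,0,0,0],[0,0,0,0,0,0],[0,0,0,0,0,0],[0,0,0,0,0,0],[0,0,0,0,0,0],[0,0,0,0,0,0]]
  hand: 1

```text
clock: 6.2
tool_pos: [0.4334, 0.3362, 0.0234]
orientation: [178.8, 89.9, -114.2]
force: [0.1, -0.8, 0.7]
opening: 0.0334
```

Run:
```python
from h import *
o=get_obs();print(o['clock'],o['tool_pos'],o['orientation'],o['opening'],o['force'])
p,Rt=toolpose();print(Rt.round(3))
```

```text
6.2 [0.43341058 0.33621019 0.02344874] [ 178.76684275   89.89834747 -114.21909983] 0.03337049030252108 [ 0.06485345 -0.76983861  0.7245776 ]
[[-0.001 -0.921  0.391]
 [-0.002  0.391  0.921]
 [-1.     0.    -0.002]]
```

Emit:
carry_out:
  series:
    - [[0,0,0,0,0,0],[0,0,0,0,0,0],[0,0,0,0,0,0],[0,0,0,0,0,0]]

```text
clock: 6.7
tool_pos: [0.4334, 0.3362, 0.0234]
orientation: [179.2, 89.9, -113.8]
force: [0.2, -0.7, -0.3]
opening: 0.0218
```

Emit:
carry_out:
  series:
    - [[-10,0,0,0,0,0],[-25,0,0,0,0,0],[-60,0,0,0,0,0],[-110,0,0,0,0,0],[-150,0,0,0,0,0],[-150,0,0,0,0,0]]

```text
clock: 7.45
tool_pos: [0.4349, 0.3382, 0.1783]
orientation: [-17.6, 89.6, 49.4]
force: [0.2, 0.2, -1.8]
opening: 0.0221
```

Run:
```python
from h import *
import pickle
o=get_obs();print(o['clock'],o['tool_pos'],o['orientation'],o['opening'],o['force'])
p,Rt=toolpose();print(Rt.round(3))
for n in ('wrist','scene','top'):
    w=snapshot(n);cv2.imwrite(f'pics/{n}4.png',w['color'][:,:,::-1]);pickle.dump(w,open(f'{n}4.pkl','wb'))
    tip=p+Rt@np.array([-.0188,0,.165]);print(n,proj(w,tip),proj(w,tip-[0,0,.022]),proj(w,p))
    if n=='scene': crop(w,195,170,335,290,5,'scene4c')
    if n=='top': crop(w,100,180,240,280,5,'top4c')
```

```text
7.45 [0.43489944 0.33822558 0.17834906] [-17.63331288  89.62790135  49.41475077] 0.022081063721089488 [ 0.15603057  0.23440263 -1.76756851]
[[ 0.004 -0.921  0.39 ]
 [ 0.005  0.39   0.921]
 [-1.    -0.002  0.006]]
wrist [275.33291648 520.70326057] [275.44554757 482.8847786 ] [275.46230444 269.31073707]
scene [213.20004168 314.59946362] [214.93938548 320.74536039] [289.904791   271.66554792]
top [119.38868653 222.79260272] [121.594983   222.87718462] [174.75428849 246.59556209]
```

View pics/wrist4.png

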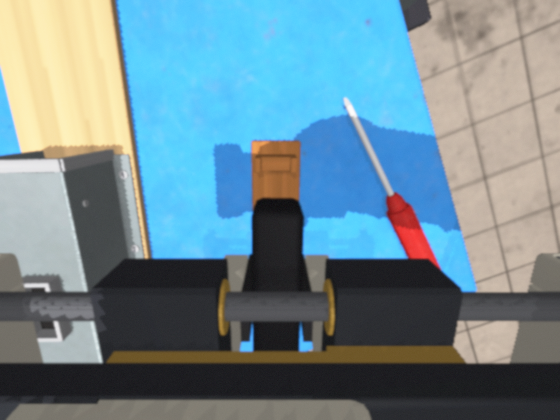

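View pics/scene4.png

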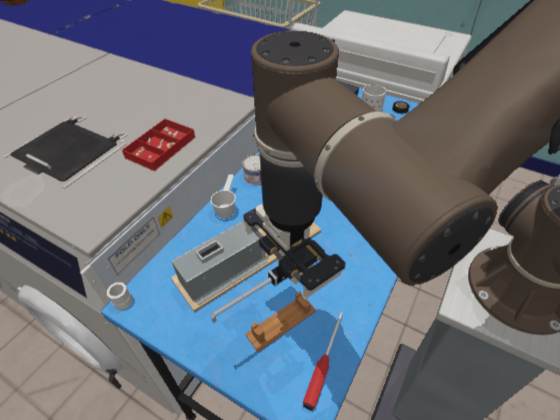

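View pics/top4c.png

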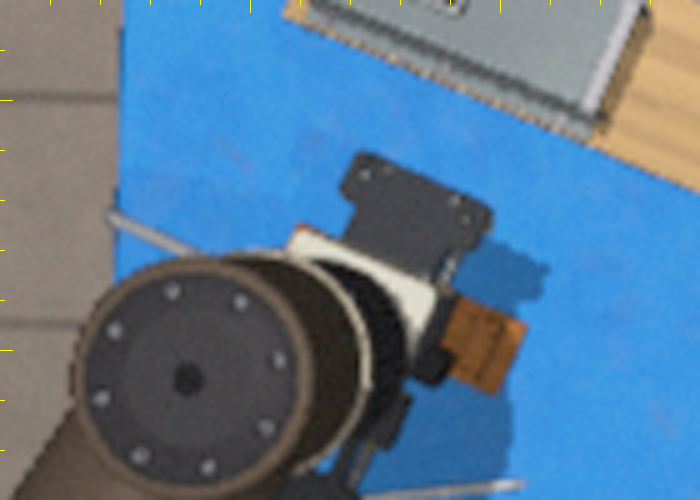

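```bash
cat >> h.py <<'E'
A=np.array([np.cos(np.radians(68)),np.sin(np.radians(68)),0]);N=np.array([-A[1],A[0],0]);O=A*.4249+N*-.4748
def V(x,y,z): return O+A*x+N*y+np.array([0,0,z])
E
python3 - <<'E'
from h import *
print(V(-.2,-.0014,0))
plan([(V(-.205,-.0014,.18),tool(158)),(V(-.205,-.0014,.058),tool(158))],mm=52)
import pickle
s=pickle.load(open('scene4.pkl','rb'));crop(s,195,280,285,340,8,'scene4d')
E
```

```text
[0.52577397 0.03013599 0.        ]
[-0.9, -29.3, -35.8, -0.1, -0.0, -0.0]
[-1.8, -58.6, -71.5, -0.3, -0.0, -0.0]
[-2.7, -87.9, -107.3, -0.4, -0.1, -0.0]
[-3.6, -117.1, -143.0, -0.6, -0.1, -0.0]
[-4.5, -146.4, -178.8, -0.7, -0.1, -0.0]
[-5.4, -175.7, -214.6, -0.9, -0.1, -0.0]
[-6.3, -205.0, -250.3, -1.0, -0.1, -0.0]
[34.3, -205.0, -250.2, -1.0, -0.1, -0.0]
[75.0, -205.0, -250.1, -1.0, -0.1, -0.0]
[115.7, -205.1, -250.1, -1.0, -0.1, -0.0]
```

View pics/scene4d.png

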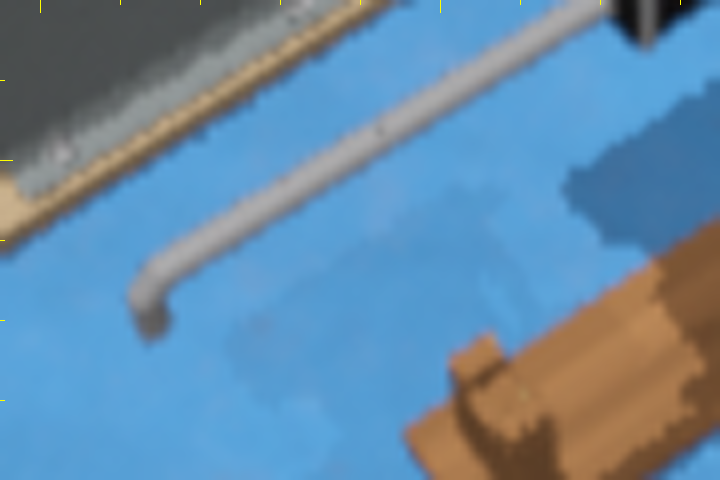

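Emit:
carry_out:
  series:
    - [[-1,-29,-36,0,0,0],[-2,-59,-72,0,0,0],[-3,-88,-107,0,0,0],[-4,-117,-143,-0.5,0,0],[-5,-146,-179,-0.7,0,0],[-6,-176,-215,-1,0,0],[-6,-205,-250,-1,-0.1,0],[34,-205,-250,-1,-0.1,0],[75,-205,-250,-1,-0.1,0],[116,-205,-250,-1,-0.1,0]]

```text
clock: 8.85
tool_pos: [0.5236, 0.0254, 0.0557]
orientation: [131.7, 89.9, -160.3]
force: [0.6, 1.1, -1.2]
opening: 0.0216
```

Emit:
carry_out:
  series:
    - [[0,0,0,0,0,0],[0,0,0,0,0,0]]

```text
clock: 9.1
tool_pos: [0.525, 0.0262, 0.0585]
orientation: [-166.7, 90.0, -98.6]
force: [0.1, 0.2, 0.5]
opening: 0.0221
```

```bash
cat > chk.py <<'E'
from h import *
import pickle,sys
k=sys.argv[1]
np.set_printoptions(precision=4,suppress=True)
o=get_obs();p,Rt=toolpose();print(o['clock'],o['tool_pos'],o['opening'],o['force']);print(Rt.round(4))
tip=p+Rt@np.array([-.0216,0,.165]);d=p-O;print('TCP vault',d@A,d@N,d[2],'bend vault',(tip-O)@A,(tip-O)@N,tip[2])
for n,b in (('scene',(205,190,325,290)),('top',(190,150,310,250))):
    w=snapshot(n);pickle.dump(w,open(f'{n}{k}.pkl','wb'));crop(w,*b,6,f'{n}{k}c');print(n,proj(w,tip),proj(w,tip-[0,0,.022]))
E
python3 chk.py 5
```

```text
9.1 [0.525  0.0262 0.0585] 0.022136283665826418 [0.1409 0.1641 0.4544]
[[-0.0001 -0.9275  0.3737]
 [-0.0005  0.3737  0.9275]
 [-1.     -0.0001 -0.0005]]
TCP vault -0.20396820378230102 -0.0021815702502726163 0.05854728044148093 bend vault -0.03895757122345467 -0.0020260196546005448 0.08006534137971563
scene [267.6617 221.5003] [267.9783 227.2722]
top [234.4593 195.9894] [234.8922 196.4391]
```

View pics/scene5c.png

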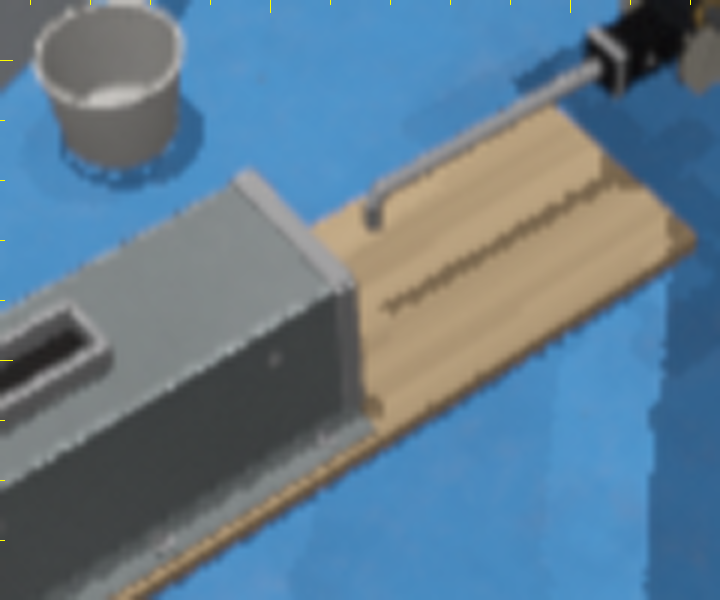

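View pics/top5c.png

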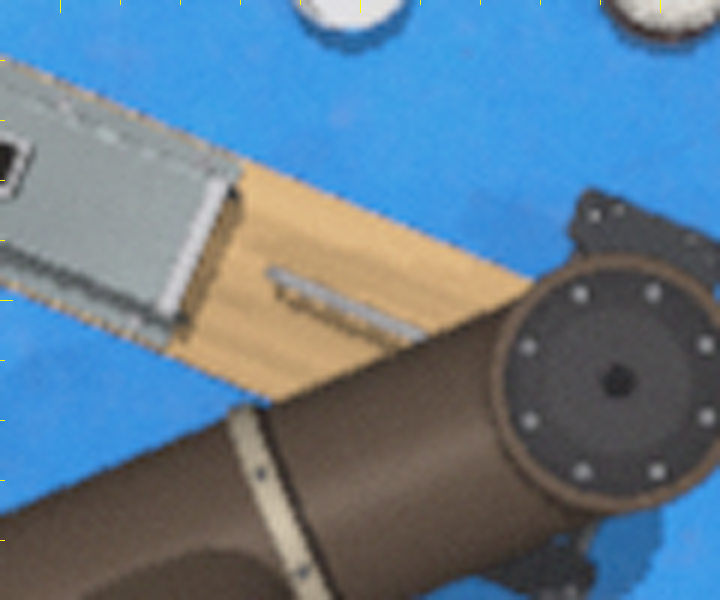

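Run:
```python
from h import *
import pickle
np.set_printoptions(precision=4,suppress=True)
for n,u0,v0,m1,m2,b,bz,tip in (('scene5',205,190,(258,168),(357,280),(372,190),.0845,(373,226)),('top5',190,150,(232,182),(177,318),(270,272),.084,None)):
    s=pickle.load(open(n+'.pkl','rb'));c=lambda q:(u0+q[0]/6-.4,v0+q[1]/6-.4)
    P1=onz(s,*c(m1),.092);P2=onz(s,*c(m2),.092);M=(P1+P2)/2;B=onz(s,*c(b),bz)
    print(n,'mouthw',np.linalg.norm(P1-P2),'mouth vault',(M-O)@A,(M-O)@N,'bend',(B-O)@A,(B-O)@N,'rel',(B-M)@A,(B-M)@N)
```

```text
scene5 mouthw 0.07278432656437608 mouth vault -0.0005723165965470571 0.0021991298249867046 bend -0.035181999315667456 -0.0010345787702955942 rel -0.0346096827191204 -0.0032337085952822992
top5 mouthw 0.07349173968128468 mouth vault -0.0045487000569992275 -0.002099906793757002 bend -0.03840703784608764 -0.004994667169382643 rel -0.033858337789088415 -0.002894760375625642
```

Emit:
carry_out:
  series:
    - [[2,0,0,0,0,0],[2,0,25,0,0,0],[2,0,50,0,0,0],[2,0,70,0,0,0],[2,0,85,0,0,0],[2,0,95,0,0,0],[2,0,102,0,0,0],[2,0,102,0,0,0],[2,0,102,0,0,0]]

```text
clock: 10.32
tool_pos: [0.5624, 0.1202, 0.0558]
orientation: [126.7, 90.0, -165.3]
force: [0.5, 0.6, -0.4]
opening: 0.0219
```

```bash
python3 chk.py 6
```

```text
10.325 [0.5624 0.1202 0.0558] 0.021896546672547843 [ 0.5315  0.6431 -0.3596]
[[-0.0004 -0.9271  0.3747]
 [-0.0001  0.3747  0.9271]
 [-1.      0.0003 -0.0003]]
TCP vault -0.10272159446868956 -0.00164104894257762 0.05581378372274592 bend vault 0.06228388226521233 -0.0016659398449380763 0.0773718919018217
scene [233.3799 242.3203] [234.2932 247.9887]
top [203.754  183.1416] [204.6112 183.7682]
```

View pics/scene6c.png

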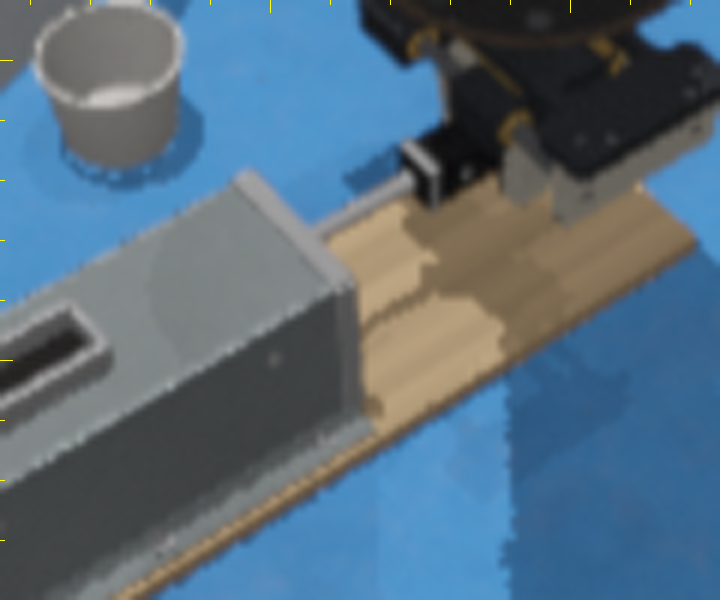

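The hook's shaft goes under the roof edge at crop (320,230) without contact. I'll lower it behind the bail now.

Emit:
carry_out:
  series:
    - [[0,0,2,0,0,0],[4,0,2,0,0,0],[8,0,2,0,0,0],[12,0,2,0,0,0],[16,0,2,0,0,0],[20,0,2,0,0,0],[20,0,2,0,0,0]]

```text
clock: 11.3
tool_pos: [0.5632, 0.1224, 0.0354]
orientation: [136.9, 90.0, -155.1]
force: [0.6, 0.7, -1.2]
opening: 0.0219
```

Run:
```python
from h import *
o=get_obs();p,Rt=toolpose();print(o['force'].round(1),o['moment'].round(2),(p-O)@A,(p-O)@N,p[2],Rt[2])
```

```text
[ 0.6  0.7 -1.2] [0.03 0.1  0.01] -0.10042567768054393 -0.001565221890343594 0.035446889653024935 [-9.99999682e-01  5.44865360e-04 -5.82424513e-04]
```

Emit:
carry_out:
  series:
    - [[0,0,-5,0,0,0],[0,0,-10,0,0,0],[0,0,-15,0,0,0],[0,0,-20,0,0,0],[0,0,-25,0,0,0]]

```text
clock: 11.92
tool_pos: [0.5544, 0.0994, 0.0361]
orientation: [-34.9, 89.9, 33.2]
force: [1.9, 4.0, -2.3]
opening: 0.0217
```

Emit:
carry_out:
  series:
    - [[0,0,-10,0,0,0],[0,0,-20,0,0,0],[0,0,-30,0,0,0],[0,0,-40,0,0,0],[0,0,-50,0,0,0],[0,0,-60,0,0,0],[0,0,-70,0,0,0],[0,0,-80,0,0,0],[0,0,-88,0,0,0],[0,0,-90,0,0,0]]

```text
clock: 13.18
tool_pos: [0.5202, 0.0154, 0.0359]
orientation: [111.0, 90.0, 179.0]
force: [2.4, 4.7, -1.8]
opening: 0.0217
```

```bash
python3 chk.py 7
```

```text
13.175 [0.5202 0.0154 0.0359] 0.02167998431267343 [ 2.4066  4.7069 -1.8275]
[[-0.0001 -0.9271  0.3748]
 [ 0.      0.3748  0.9271]
 [-1.      0.0001 -0.    ]]
TCP vault -0.21579328732775768 -0.0017403382329024394 0.0359115145431637 bend vault -0.05079230723896947 -0.0017755658658253836 0.05750399769710425
scene [271.8131 225.2579] [272.0567 230.8475]
top [238.4181 198.0283] [238.7909 198.4438]
```

View pics/scene7c.png

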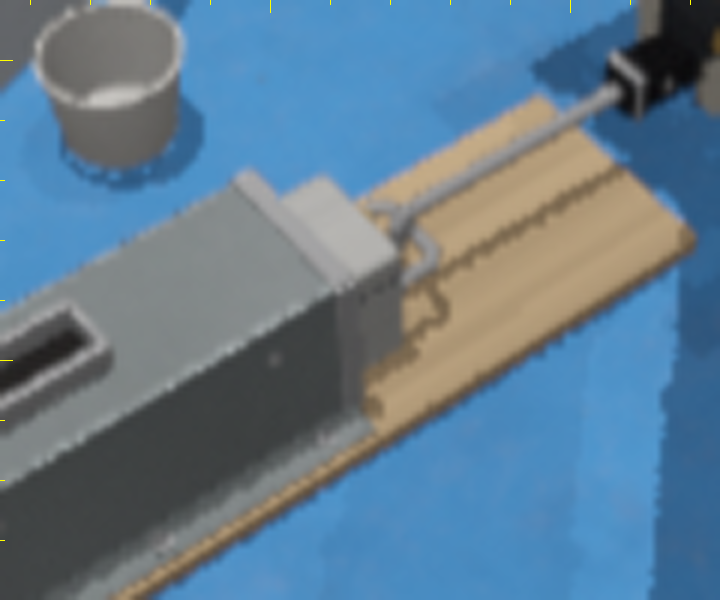

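Emit:
carry_out:
  series:
    - [[0,0,-10,0,0,0],[0,0,-20,0,0,0],[0,0,-30,0,0,0],[0,0,-40,0,0,0],[0,0,-50,0,0,0],[0,0,-60,0,0,0],[0,0,-70,0,0,0],[0,0,-80,0,0,0],[0,0,-90,0,0,0],[0,0,-91,0,0,0]]

```text
clock: 14.52
tool_pos: [0.4858, -0.0693, 0.0358]
orientation: [127.3, 90.0, -164.7]
force: [1.2, 3.3, -1.4]
opening: 0.0214
```

```bash
python3 chk.py 8
```

```text
14.525 [ 0.4858 -0.0693  0.0358] 0.02138795718961154 [ 1.2194  3.2745 -1.4436]
[[-0.0006 -0.927   0.3751]
 [-0.0002  0.3751  0.927 ]
 [-1.      0.0005 -0.0004]]
TCP vault -0.30714465046134315 -0.0015704322135940828 0.035841965600271065 bend vault -0.14213653387676237 -0.0016716842228369348 0.057379635140869426
scene [299.6861 208.9128] [299.4925 214.547 ]
top [265.7956 209.6664] [265.7938 209.9228]
```

View pics/scene8c.png

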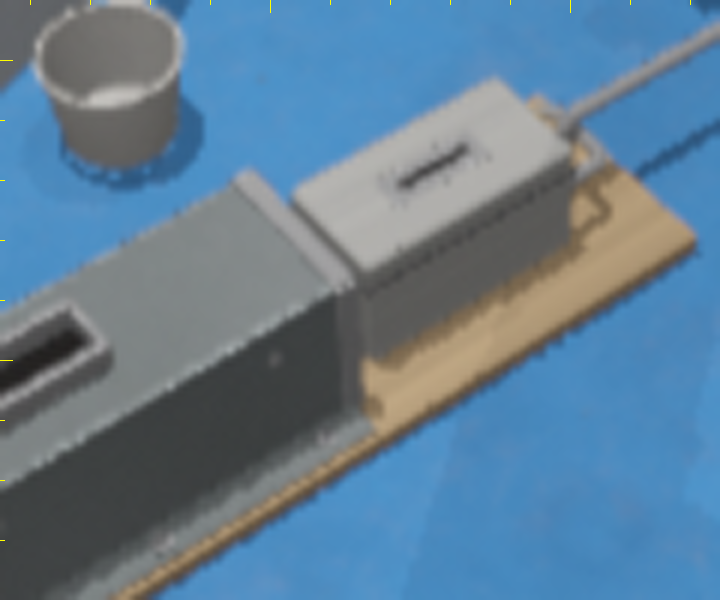

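View pics/top8c.png

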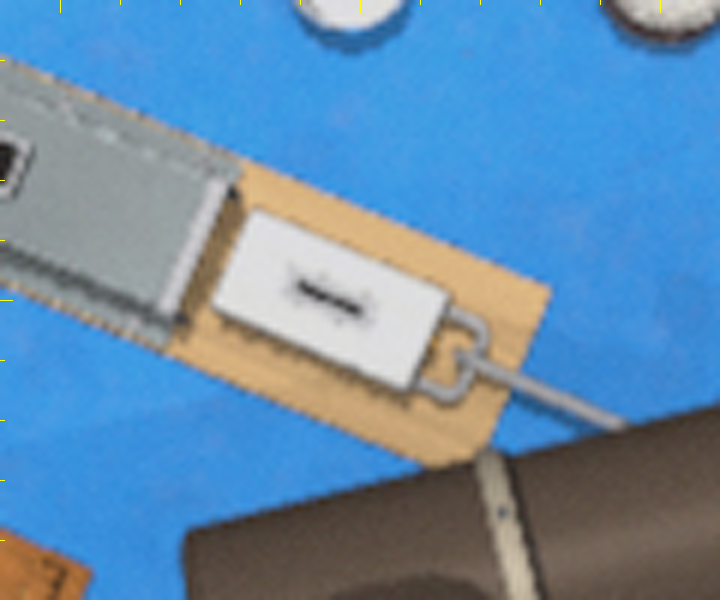

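Emit:
carry_out:
  series:
    - [[0,0,5,0,0,0],[-8,0,5,0,0,0],[-20,0,5,0,0,0],[-35,0,5,0,0,0],[-60,0,5,0,0,0],[-100,0,0,0,0,0],[-140,0,0,0,0,0],[-165,0,0,0,0,0]]

```text
clock: 15.62
tool_pos: [0.4868, -0.0685, 0.2041]
orientation: [-59.3, 89.8, 8.7]
force: [0.7, 0.7, -2.2]
opening: 0.022
```

```bash
python3 chk.py 9
python3 - <<'E'
from h import *
plan([([.4334,.3362,.2],tool(157)),([.4334,.3362,.08],tool(157))],mm=52)
E
```

```text
15.625 [ 0.4868 -0.0685  0.2041] 0.02195093302977229 [ 0.7277  0.6713 -2.1609]
[[ 0.0031 -0.9274  0.3741]
 [ 0.0005  0.3741  0.9274]
 [-1.     -0.0027  0.0016]]
TCP vault -0.3060905455025948 -0.0021912874654228037 0.20405919781233087 bend vault -0.14112582390437023 -0.0020417707184818695 0.2259264855445271
scene [300.9581 159.2173] [300.7165 166.4701]
top [265.5247 207.1702] [265.5268 207.4947]
[0.6, 25.2, 44.4, 0.1, 0.0, 0.0]
[1.2, 50.5, 88.7, 0.3, 0.0, 0.1]
[1.8, 75.7, 133.1, 0.4, 0.1, 0.1]
[2.4, 100.9, 177.4, 0.5, 0.1, 0.2]
[3.1, 126.2, 221.8, 0.7, 0.1, 0.2]
[3.7, 151.4, 266.1, 0.8, 0.1, 0.2]
[4.3, 176.6, 310.5, 0.9, 0.2, 0.3]
[4.9, 201.9, 354.8, 1.0, 0.2, 0.3]
[44.9, 202.1, 354.7, 1.0, 0.2, 0.3]
[84.9, 202.3, 354.6, 1.0, 0.2, 0.3]
[124.9, 202.5, 354.5, 1.0, 0.2, 0.3]
```

View pics/scene9c.png

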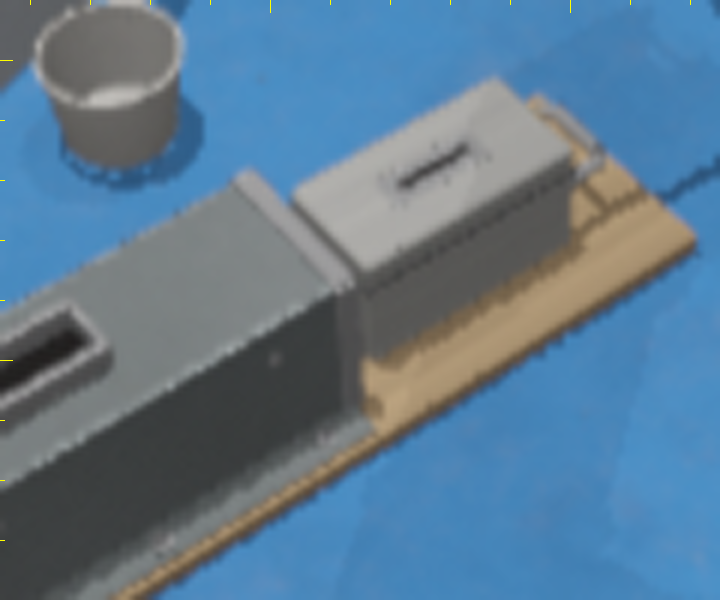

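The hook is lifted free and the box stands alone on the apron, with its bail at crop (590,150). The hook goes back to its rest next.

Emit:
carry_out:
  series:
    - [[0,25,44,0,0,0],[0,50,89,0,0,0],[0,76,133,0,0,0],[0,101,177,0.5,0,0],[3,126,222,0.7,0.1,0],[3,151,266,0.8,0.1,0.2],[4,177,310,1,0.2,0.2],[5,202,355,1,0.2,0.2],[45,202,355,1,0.2,0.2],[85,202,355,1,0.2,0.2]]

```text
clock: 16.98
tool_pos: [0.4312, 0.3368, 0.1147]
orientation: [132.7, 89.7, -160.3]
force: [0.1, 0.6, -1.7]
opening: 0.0219
```

Emit:
carry_out:
  series:
    - [[15,0,0,0,0,0],[30,0,0,0,0,0],[30,0,0,0,0,0]]

```text
clock: 17.35
tool_pos: [0.4318, 0.336, 0.0857]
orientation: [139.8, 89.7, -153.2]
force: [-0.0, 0.4, -0.9]
opening: 0.0218
```

Run:
```python
from h import *
import pickle
p,Rt=toolpose();print(p,Rt.round(4),get_obs()['clock'])
plan([([.4334,.3362,p[2]],tool(157)),([.4334,.3362,.0234],tool(157))],mm=15)
w=snapshot('scene');crop(w,205,270,345,360,5,'s10')
w=snapshot('wrist');cv2.imwrite('pics/w10.png',w['color'][:,:,::-1])
```

```text
[0.43180403 0.33600446 0.08566449] [[-0.005  -0.9205  0.3906]
 [-0.0025  0.3907  0.9205]
 [-1.      0.0036 -0.0043]] 17.35
[-0.0, -1.4, 0.8, 0.0, -0.2, -0.2]
[12.4, -1.4, 0.9, 0.0, -0.2, -0.2]
[24.9, -1.5, 0.9, 0.0, -0.2, -0.2]
[37.3, -1.5, 1.0, 0.0, -0.2, -0.2]
[49.8, -1.6, 1.0, 0.0, -0.2, -0.2]
[62.3, -1.6, 1.1, 0.0, -0.2, -0.2]
```

View pics/s10.png

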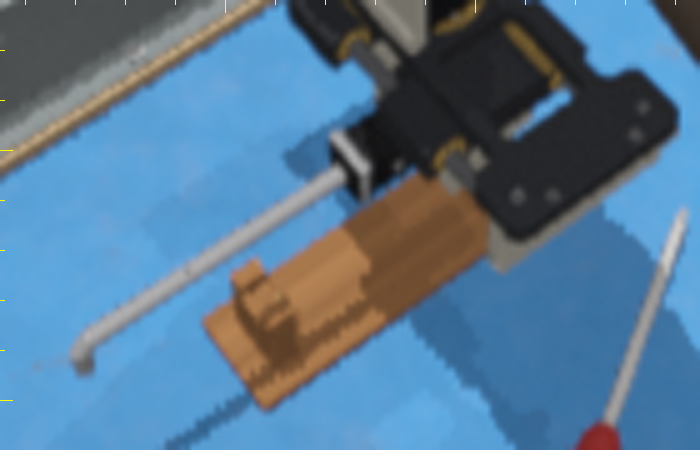

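View pics/w10.png

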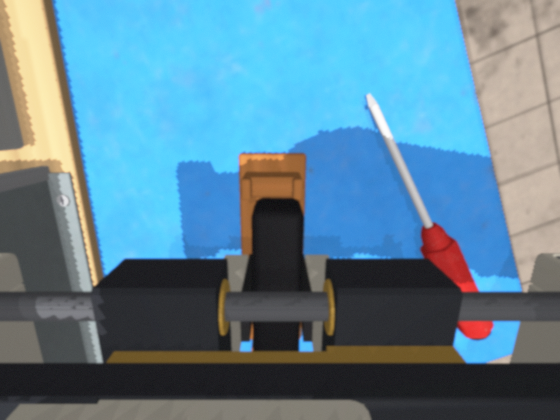

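Emit:
carry_out:
  series:
    - [[0,-1.5,1,0,-0.2,-0.2],[12,-1.5,1,0,-0.2,-0.2],[24,-1.5,1,0,-0.2,-0.2],[36,-1.6,1,0,-0.2,-0.2],[44,-1.6,1,0,-0.2,-0.2],[44,-1.6,1,0,-0.2,-0.2],[44,-1.6,1,0,-0.2,-0.2]]

```text
clock: 18.32
tool_pos: [0.4336, 0.3367, 0.042]
orientation: [-35.1, 90.0, 31.9]
force: [0.3, -0.3, -1.2]
opening: 0.0218
```

Run:
```python
from h import *
p,Rt=toolpose();o=get_obs();print(p,Rt.round(4),o['clock'],o['force'])
plan([([.4334,.3362,.0234],tool(157))],mm=5)
w=snapshot('scene');crop(w,205,270,345,360,5,'s11')
w=snapshot('wrist');cv2.imwrite('pics/w11.png',w['color'][:,:,::-1])
```

```text
[0.43362131 0.33669495 0.04203644] [[ 2.000e-04 -9.207e-01  3.903e-01]
 [ 1.000e-04  3.903e-01  9.207e-01]
 [-1.000e+00 -1.000e-04  2.000e-04]] 18.325 [ 0.27105824 -0.3439184  -1.24689428]
[4.7, 0.0, -0.1, 0.0, 0.0, 0.0]
[9.3, 0.0, -0.3, 0.0, 0.0, 0.0]
[14.0, 0.0, -0.4, 0.0, 0.0, 0.0]
[18.6, 0.0, -0.5, 0.0, 0.0, 0.0]
```

View pics/s11.png

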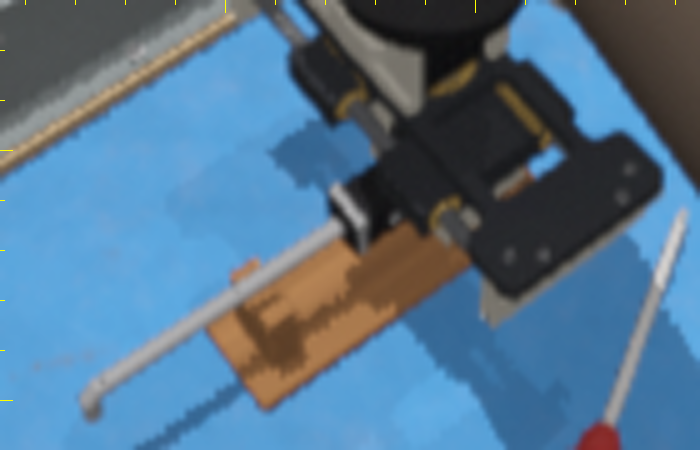

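View pics/w11.png

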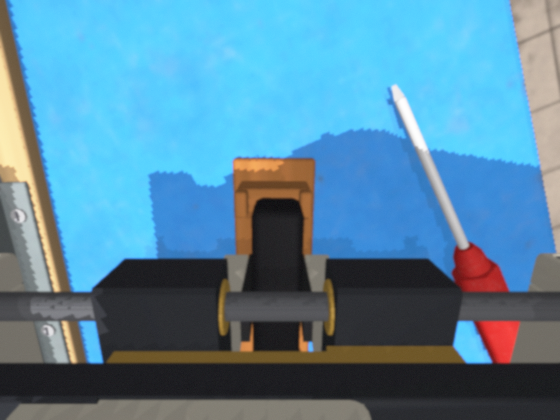

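Emit:
carry_out:
  series:
    - [[5,-0.8,0,0,0,0],[9,-0.8,0,0,0,0],[12,-0.8,0,0,0,0],[12,-0.8,0,0,0,0]]

```text
clock: 18.92
tool_pos: [0.4341, 0.3359, 0.0295]
orientation: [168.2, 90.0, -124.7]
force: [-0.2, -0.5, -0.3]
opening: 0.0219
```

Emit:
carry_out:
  series:
    - [[3,0,0,0,0,0],[5,0,0,0,0,0],[6,0,0,0,0,0],[6,0,0,0,0,0]]

```text
clock: 19.42
tool_pos: [0.4342, 0.3361, 0.0238]
orientation: [164.4, 90.0, -128.6]
force: [0.8, 1.0, -1.4]
opening: 0.0216
```

Run:
```python
from h import *
p,Rt=toolpose();o=get_obs();print(p,Rt.round(4),o['clock'],o['force'])
w=snapshot('scene');crop(w,205,270,345,360,5,'s12')
w=snapshot('wrist');cv2.imwrite('pics/w12.png',w['color'][:,:,::-1])
```

```text
[0.43416813 0.3361352  0.02381435] [[-1.000e-04 -9.206e-01  3.905e-01]
 [-1.000e-04  3.905e-01  9.206e-01]
 [-1.000e+00  0.000e+00 -2.000e-04]] 19.425 [ 0.75287341  1.03076546 -1.43049041]
```

View pics/s12.png

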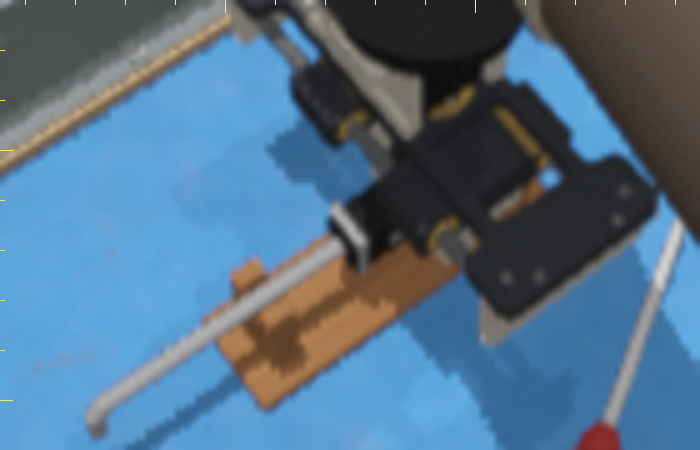

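View pics/w12.png

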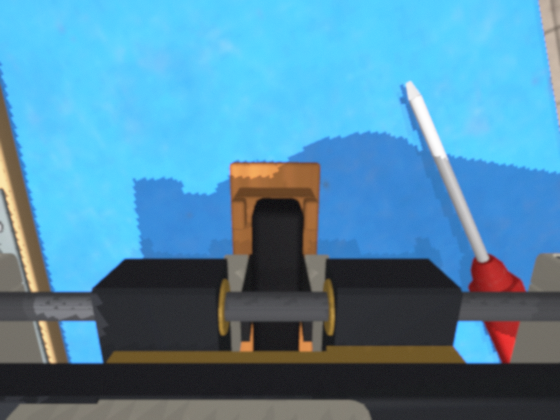

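The hook is seated in its rest: the handle is between the cheeks at col 277 and the contact force is small. Releasing it now.

Emit:
carry_out:
  series:
    - [[0,0,0,0,0,0],[0,0,0,0,0,0],[0,0,0,0,0,0],[0,0,0,0,0,0],[0,0,0,0,0,0],[0,0,0,0,0,0]]
  hand: -1

```text
clock: 20.27
tool_pos: [0.4342, 0.3362, 0.0239]
orientation: [135.8, 90.0, -157.2]
force: [0.1, -0.6, 0.4]
opening: 0.0761
```

Emit:
carry_out:
  series:
    - [[-8,0,0,0,0,0],[-25,0,0,0,0,0],[-70,0,0,0,0,0],[-120,0,0,0,0,0],[-170,0,0,0,0,0],[-200,0,0,0,0,0]]

```text
clock: 21.02
tool_pos: [0.4347, 0.3366, 0.2275]
orientation: [-15.9, 89.8, 51.1]
force: [0.8, 0.5, -0.3]
opening: 0.0878
```

Run:
```python
from h import *
import pickle
p,Rt=toolpose();o=get_obs();print(p,o['clock'],o['force'],o['opening'])
w=snapshot('scene');crop(w,165,170,345,360,4,'s13');pickle.dump(w,open('s13.pkl','wb'))
w=snapshot('wrist');cv2.imwrite('pics/w13.png',w['color'][:,:,::-1])
```

```text
[0.4347053  0.33661365 0.2275453 ] 21.025 [ 0.77858348  0.46817307 -0.29903012] 0.0877570557885223
```

View pics/s13.png

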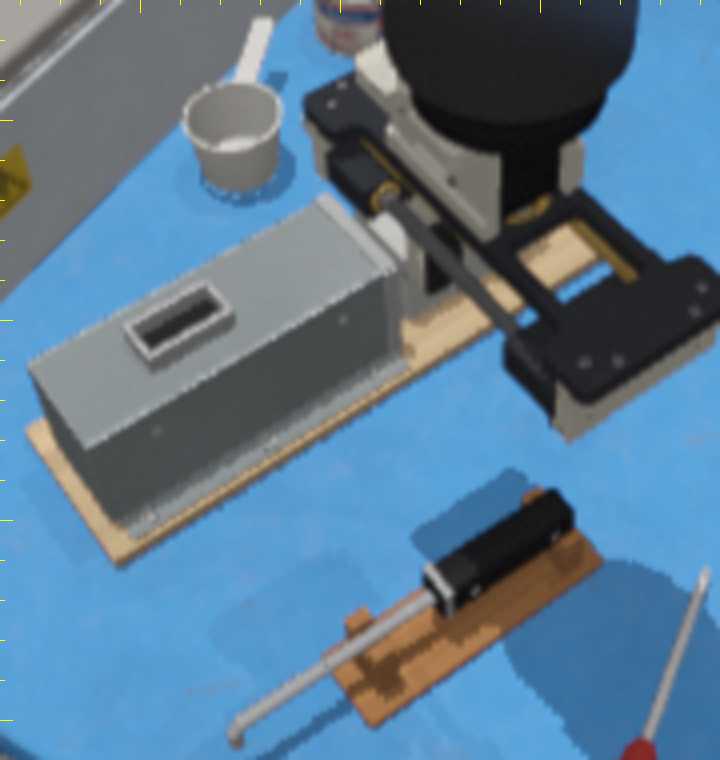

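View pics/w13.png

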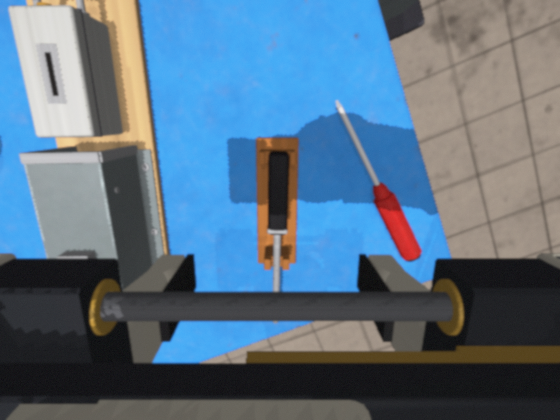

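Run:
```python
from h import *
print(V(-.01,-.002,.2))
plan([(V(-.01,-.002,.2),tool(158))],mm=52)
```

```text
[0.59750554 0.20607616 0.2       ]
[5.7, -40.1, -11.6, -0.2, 0.1, 0.0]
[11.5, -80.1, -23.2, -0.4, 0.2, 0.1]
[17.2, -120.2, -34.8, -0.6, 0.2, 0.1]
[23.0, -160.3, -46.5, -0.8, 0.3, 0.1]
[28.7, -200.3, -58.1, -1.0, 0.4, 0.1]
```

Emit:
carry_out:
  series:
    - [[6,-40,-12,0,0,0],[12,-80,-23,-0.4,0,0],[17,-120,-35,-0.6,0,0],[23,-160,-46,-0.8,0,0],[28,-200,-58,-1,0.2,0],[28,-200,-58,-1,0.2,0],[28,-200,-58,-1,0.2,0]]

```text
clock: 22.0
tool_pos: [0.5953, 0.2044, 0.1955]
orientation: [170.6, 89.8, -121.5]
force: [0.1, 0.7, -0.1]
opening: 0.0879
```

Run:
```python
from h import *
import pickle
p,Rt=toolpose();o=get_obs();print(p,o['clock'],o['joint_pos'].round(0));print(Rt.round(4))
w=snapshot('wrist');cv2.imwrite('pics/w14.png',w['color'][:,:,::-1]);pickle.dump(w,open('w14.pkl','wb'));crop(w,200,60,360,260,3,'w14c')
```

```text
[0.5953376  0.20438479 0.19547906] 22.0 [ 37.  18.  -8.   0. -65. -59.]
[[-2.20e-03 -9.27e-01  3.75e-01]
 [-3.60e-03  3.75e-01  9.27e-01]
 [-1.00e+00  7.00e-04 -4.10e-03]]
```

View pics/w14c.png

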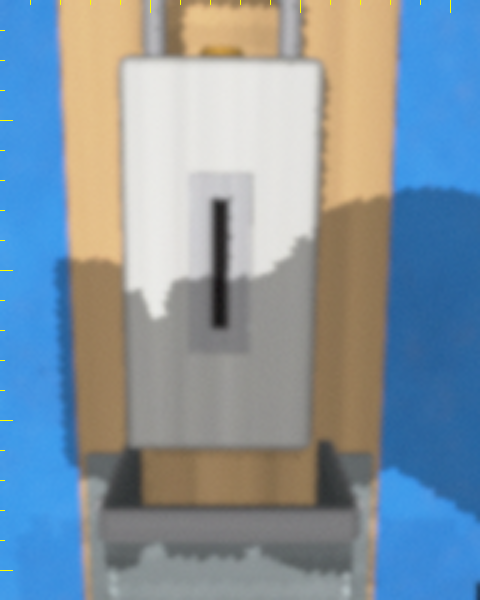

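Run:
```python
from h import *
import pickle
np.set_printoptions(precision=4,suppress=True)
w=pickle.load(open('w14.pkl','rb'))
c=lambda q:(200+q[0]/3-.3,60+q[1]/3-.3)
P=np.array([onz(w,*c(q),.076) for q in [(120,59),(323,59),(311,447),(126,448)]])
print(P);m=P.mean(0);print(m,'vault',(m-O)@A,(m-O)@N)
for i in range(4):
    d=P[(i+1)%4]-P[i];print(np.linalg.norm(d),np.degrees(np.arctan2(d[1],d[0])))
print([((q-O)@A,(q-O)@N) for q in P])
yaw=68
for z,name in((.12,''),(.03,'')): pass
plan([([m[0],m[1],.16],tool(158)),([m[0],m[1],.03],tool(158))],mm=40)
```

```text
[[0.581  0.0922 0.076 ]
 [0.5307 0.1125 0.076 ]
 [0.5714 0.2118 0.076 ]
 [0.6228 0.1914 0.076 ]]
[0.5765 0.152  0.076 ] vault -0.0680120834859023 -0.002778477517797184
0.05429407933315408 158.03496661997923
0.10737982676375023 67.68295890771826
0.0552983726068541 -21.675825592359715
0.10766977280909859 -112.85017951859187
[(np.float64(-0.12175454176169334), np.float64(-0.029377570721229995)), (np.float64(-0.12178767649408465), np.float64(0.024916498501147685)), (np.float64(-0.014409493638079222), np.float64(0.024322324826811268)), (np.float64(-0.01409662204975189), np.float64(-0.030975162677917997))]
[18.0, -1.2, -27.9, 0.0, -0.1, -0.0]
[36.0, -2.5, -55.9, 0.0, -0.2, -0.0]
[68.5, -2.5, -55.8, 0.0, -0.2, -0.0]
[101.0, -2.5, -55.6, 0.0, -0.2, -0.0]
[133.5, -2.5, -55.5, 0.0, -0.2, -0.0]
[166.0, -2.5, -55.4, 0.0, -0.2, -0.0]
```

Emit:
carry_out:
  series:
    - [[18,-1,-28,0,0,0],[36,-2.5,-56,0,-0.2,0],[68,-2.5,-56,0,-0.2,0],[100,-2.5,-56,0,-0.2,0],[130,-2.5,-56,0,-0.2,0],[150,-2.5,-56,0,-0.2,0],[166,-2.5,-56,0,-0.2,0],[166,-2.5,-56,0,-0.2,0]]

```text
clock: 23.05
tool_pos: [0.576, 0.1515, 0.0294]
orientation: [140.8, 89.9, -151.2]
force: [-0.3, 0.3, -0.4]
opening: 0.0875
```

Emit:
carry_out:
  series:
    - [[0,0,0,0,0,0],[0,0,0,0,0,0],[0,0,0,0,0,0],[0,0,0,0,0,0],[0,0,0,0,0,0],[0,0,0,0,0,0],[0,0,0,0,0,0]]
  hand: 1

```text
clock: 23.92
tool_pos: [0.577, 0.1513, 0.0305]
orientation: [-38.7, 90.0, 29.3]
force: [-1.2, 0.5, 5.0]
opening: 0.0556
```

Emit:
carry_out:
  series:
    - [[-3,0,0,0,0,0],[-8,0,0,0,0,0],[-15,0,0,0,0,0],[-25,0,0,0,0,0],[-25,0,0,0,0,0]]

```text
clock: 24.55
tool_pos: [0.5776, 0.1517, 0.0563]
orientation: [-39.0, 89.9, 29.1]
force: [0.4, -0.4, -7.4]
opening: 0.0562
```

```bash
python3 chk.py 15
```

```text
24.55 [0.5776 0.1517 0.0563] 0.056171224414121416 [ 0.4123 -0.3944 -7.3753]
[[ 0.0019 -0.9274  0.3741]
 [ 0.0011  0.3741  0.9274]
 [-1.     -0.0014  0.0017]]
TCP vault -0.0678853806121705 -0.0038776335661506634 0.05632041466526614 bend vault 0.0970776445608971 -0.00375782812144378 0.07820067911534227
scene [220.2939 248.8512] [221.447  254.4931]
top [193.4423 178.0136] [194.4425 178.7114]
```

View pics/scene15c.png

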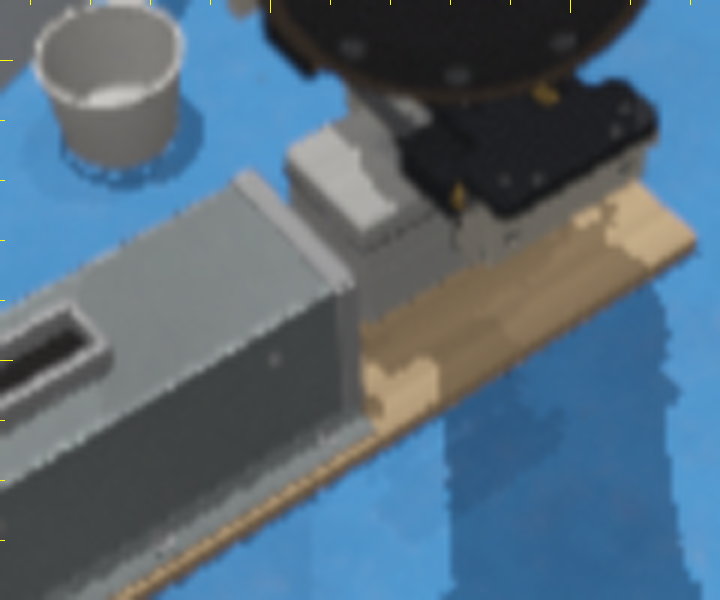

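Run:
```python
from h import *
import pickle
s=pickle.load(open('scene.pkl','rb'));crop(s,335,110,420,175,9,'s16')
```

```text
(no output)
```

View pics/s16.png

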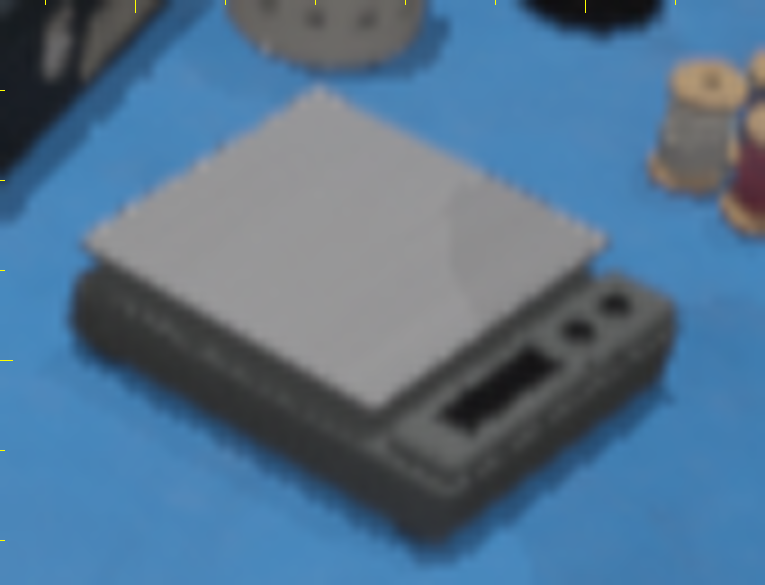

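Run:
```python
from h import *
import pickle
np.set_printoptions(precision=4,suppress=True)
s=pickle.load(open('scene.pkl','rb'))
P=np.array([onz(s,335+u/9-.45,110+v/9-.45,.05) for u,v in [(80,243),(320,87),(608,240),(374,408)]]);print(P,P.mean(0))
for i in range(4):
    d=P[(i+1)%4]-P[i];print(np.linalg.norm(d),np.degrees(np.arctan2(d[1],d[0])))
```

```text
[[ 0.5797 -0.2718  0.05  ]
 [ 0.5409 -0.4052  0.05  ]
 [ 0.4169 -0.3656  0.05  ]
 [ 0.4556 -0.2354  0.05  ]] [ 0.4983 -0.3195  0.05  ]
0.1389615343644463 -106.18517320575955
0.1302502009759178 162.28638497056127
0.13578754468652782 73.44515374544383
0.12932810403966222 -16.316916502495626
```

Run:
```python
from h import *
p,Rt=toolpose()
plan([(p+[0,-.01,.1],Rt),([.498,-.3242,.16],tool(163.7))],mm=46)
```

```text
[-33.3, -1.3, -3.1, -0.0, 0.0, 0.0]
[-66.7, -2.5, -6.2, -0.0, 0.0, 0.0]
[-100.0, -3.8, -9.2, -0.0, 0.0, 0.0]
[-100.5, -13.0, -51.2, -0.5, 0.0, 0.0]
[-100.9, -22.2, -93.1, -1.0, 0.0, 0.0]
[-101.3, -31.4, -135.0, -1.6, 0.0, 0.0]
[-101.8, -40.6, -176.9, -2.1, 0.0, 0.0]
[-102.2, -49.8, -218.9, -2.6, 0.0, 0.0]
[-102.7, -59.0, -260.8, -3.1, 0.0, 0.0]
[-103.1, -68.2, -302.7, -3.6, 0.0, 0.0]
[-103.6, -77.4, -344.6, -4.1, 0.0, 0.0]
[-104.0, -86.6, -386.6, -4.7, 0.0, 0.0]
[-104.5, -95.8, -428.5, -5.2, 0.0, 0.0]
[-104.9, -105.0, -470.4, -5.7, 0.0, 0.0]
```

Emit:
carry_out:
  series:
    - [[-30,-1,-3,0,0,0],[-65,-2,-6,0,0,0],[-90,-4,-15,0,0,0],[-102,-13,-45,-0.5,0,0],[-102,-22,-90,-1,0,0],[-102,-31,-135,-1.6,0,0],[-102,-41,-177,-2.1,0,0],[-102,-50,-219,-2.6,0,0],[-102,-59,-261,-3.1,0,0],[-102,-68,-303,-3.6,0,0]]

```text
clock: 25.9
tool_pos: [0.5257, -0.1564, 0.1568]
orientation: [86.3, 90.0, 158.0]
force: [1.0, 0.3, -6.5]
opening: 0.0559
```

Emit:
carry_out:
  series:
    - [[0,-11,-42,-0.5,0,0],[0,-20,-80,-1,0,0],[0,-28,-115,-1.5,0,0],[0,-33,-145,-1.9,0,0],[0,-35,-160,-2,0,0],[0,-35,-160,-2,0,0]]

```text
clock: 26.65
tool_pos: [0.5086, -0.3186, 0.1565]
orientation: [80.6, 89.9, 154.1]
force: [0.7, 0.4, -7.5]
opening: 0.0559
```

Run:
```python
from h import *
import pickle
p,Rt=toolpose();o=get_obs();print(p,o['clock'],o['opening'],o['force']);print(Rt.round(4))
for n in('scene','top','wrist'):
    w=snapshot(n);pickle.dump(w,open(n+'17.pkl','wb'));print(n,proj(w,p))
    if n=='scene':crop(w,310,70,440,180,6,'s17')
    elif n=='top': crop(w,340,180,450,280,6,'t17')
    else: cv2.imwrite('pics/w17.png',w['color'][:,:,::-1])
plan([([.498,-.3242,.15],tool(163.7))],mm=46)
```

```text
[ 0.50857258 -0.3185714   0.1564878 ] 26.65 0.0559356334500468 [ 0.66769885  0.35165132 -7.52635845]
[[-1.000e-03 -9.589e-01  2.837e-01]
 [ 5.000e-04  2.837e-01  9.589e-01]
 [-1.000e+00  1.100e-03  2.000e-04]]
scene [375.13815869 106.55344296]
top [405.04599468 224.34696997]
wrist [275.86807127 266.9964673 ]
[7.0, 8.8, -9.8, -0.1, 0.0, -0.0]
```

View pics/s17.png

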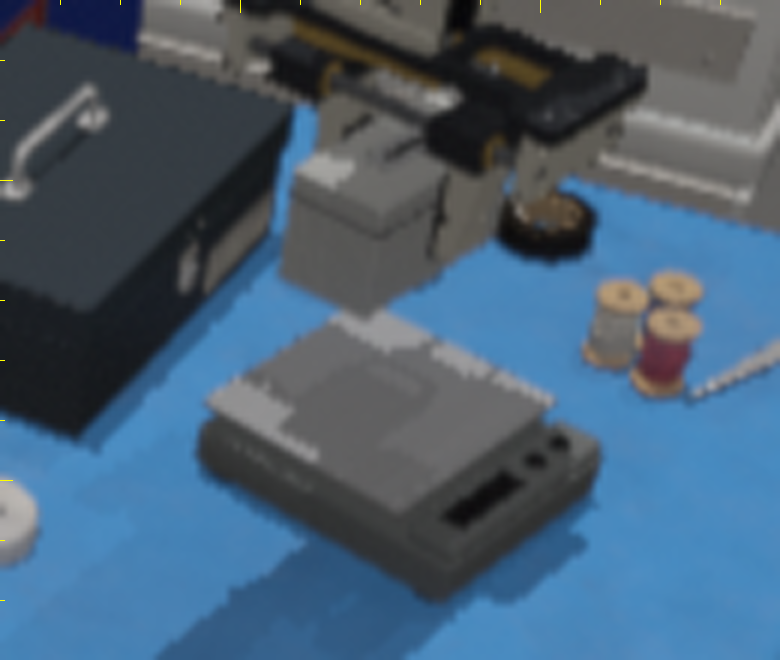

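View pics/w17.png

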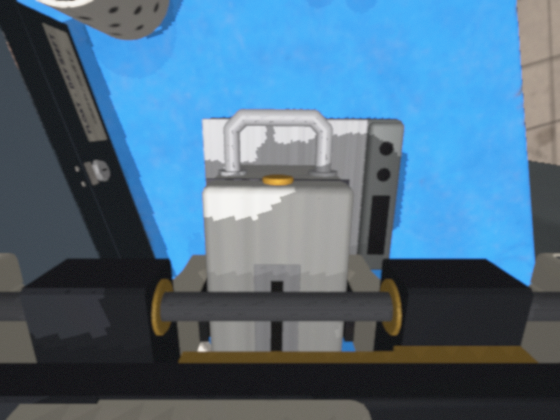

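Run:
```python
from h import *
import pickle
np.set_printoptions(precision=4,suppress=True)
w=pickle.load(open('wrist17.pkl','rb'));crop(w,190,90,410,270,3,'w17c')
L=onz(w,203,120,.05);Rr=onz(w,367,120,.05);L2=onz(w,206,165,.05);R2=onz(w,364,165,.05)
d=Rr-L;print(L,Rr,np.linalg.norm(d),np.degrees(np.arctan2(d[1],d[0])))
h=np.radians(73.7);e=np.array([np.cos(h),np.sin(h),0]);print('centre',(L+Rr)/2+e*.069)
```

```text
[ 0.5423 -0.4081  0.05  ] [ 0.4178 -0.3716  0.05  ] 0.12971505828742372 163.6554052980891
centre [ 0.4994 -0.3236  0.05  ]
```

View pics/w17c.png

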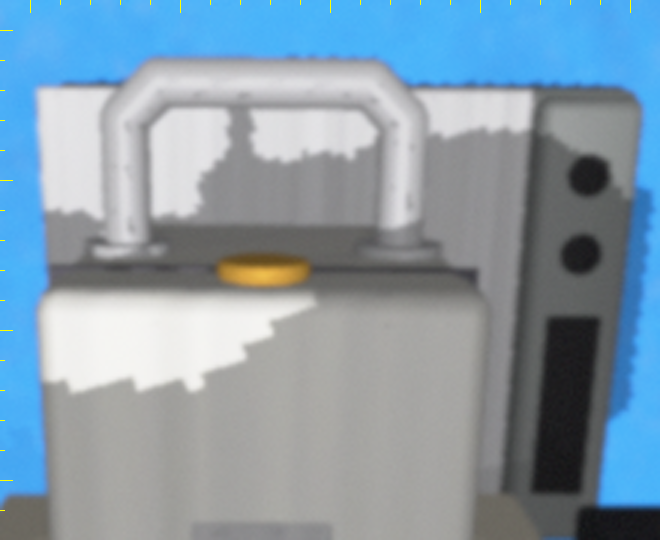

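Emit:
carry_out:
  series:
    - [[7,8,-9.5,0,0,0],[30,8,-9.5,0,0,0],[50,8,-9.5,0,0,0],[68,8,-9.5,0,0,0],[78,8,-9.5,0,0,0],[82,8,-9.5,0,0,0],[82,8,-9.5,0,0,0]]

```text
clock: 27.68
tool_pos: [0.499, -0.3249, 0.0753]
orientation: [-122.5, 90.0, -48.9]
force: [-0.4, -0.2, -6.2]
opening: 0.0558
```

Run:
```python
from h import *
import pickle
p,Rt=toolpose();o=get_obs();print(p,o['clock'],o['opening'],o['force']);print(Rt.round(4))
w=snapshot('scene');crop(w,310,70,440,180,6,'s18')
plan([([.4988,-.324,p[2]],tool(163.7))],mm=46)
```

```text
[ 0.49899113 -0.32487434  0.07529188] 27.675 0.05582875934360504 [-0.39793213 -0.21271815 -6.22693562]
[[ 1.000e-04 -9.595e-01  2.818e-01]
 [-1.000e-04  2.818e-01  9.595e-01]
 [-1.000e+00 -2.000e-04 -1.000e-04]]
[0.3, 0.7, 0.8, -0.1, -0.0, 0.0]
```

View pics/s18.png

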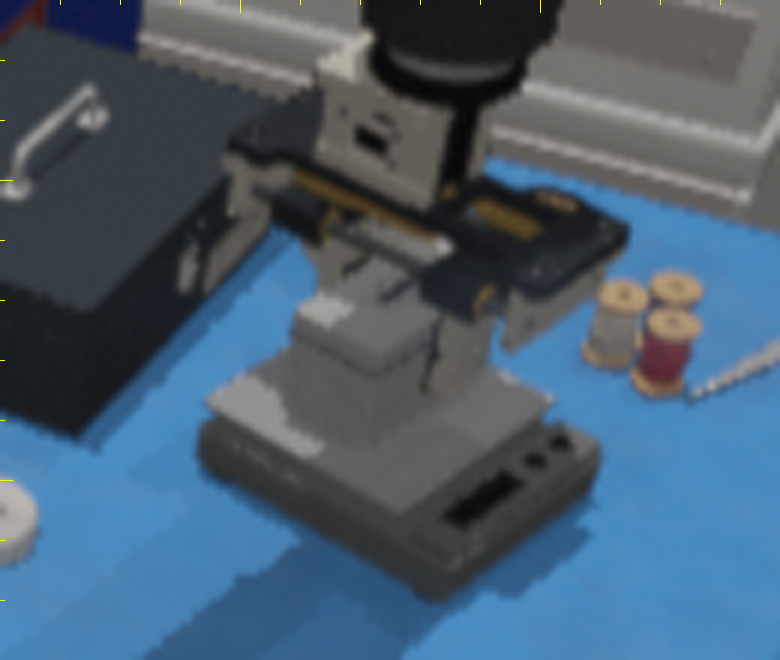

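Emit:
carry_out:
  series:
    - [[2,0.5,0.8,0,0,0],[4,0.5,0.8,0,0,0],[6,0.5,0.8,0,0,0],[7,0.5,0.8,0,0,0],[7,0.5,0.8,0,0,0]]

```text
clock: 28.35
tool_pos: [0.4986, -0.324, 0.068]
orientation: [102.9, 90.0, 176.5]
force: [-0.0, -0.3, -6.5]
opening: 0.0557
```

Emit:
carry_out:
  series:
    - [[1,0,0,0,0,0],[2,0,0,0,0,0],[2,0,0,0,0,0]]

```text
clock: 28.72
tool_pos: [0.4987, -0.324, 0.0662]
orientation: [-127.0, 90.0, -53.3]
force: [-1.4, 1.4, -3.5]
opening: 0.0561
```

Emit:
carry_out:
  series:
    - [[1,0,0,0,0,0],[2,0,0,0,0,0],[2,0,0,0,0,0]]

```text
clock: 29.1
tool_pos: [0.4986, -0.324, 0.0642]
orientation: [-149.8, 90.0, -76.2]
force: [-1.7, 0.3, -1.2]
opening: 0.056
```

Emit:
carry_out:
  series:
    - [[1,0,0,0,0,0],[1,0,0,0,0,0]]

```text
clock: 29.35
tool_pos: [0.4986, -0.324, 0.0632]
orientation: [-150.3, 90.0, -76.7]
force: [-1.7, 0.8, 0.1]
opening: 0.0558
```

The pan now carries the box's full weight, so I'll release it.

Emit:
carry_out:
  series:
    - [[0,0,0,0,0,0],[0,0,0,0,0,0],[0,0,0,0,0,0],[0,0,0,0,0,0],[0,0,0,0,0,0]]
  hand: -1

```text
clock: 29.98
tool_pos: [0.4987, -0.324, 0.0631]
orientation: [-121.5, 90.0, -47.9]
force: [-0.9, 0.9, -0.6]
opening: 0.0873
```

Emit:
carry_out:
  series:
    - [[-8,0,0,0,0,0],[-25,0,0,0,0,0],[-60,0,0,0,0,0],[-105,0,0,0,0,0],[-150,0,0,0,0,0],[-150,0,50,0,0,0],[-150,0,80,0,0,0],[-150,0,80,0,0,0]]

```text
clock: 30.98
tool_pos: [0.5219, -0.2457, 0.2149]
orientation: [-81.1, 89.9, -7.3]
force: [-0.3, -0.2, -0.8]
opening: 0.0873
```

Run:
```python
from h import *
import pickle
p,Rt=toolpose();o=get_obs();print(p,o['clock'],o['opening'],o['force'])
for n in('scene','wrist','top'):
    w=snapshot(n);pickle.dump(w,open(n+'19.pkl','wb'))
    cv2.imwrite(f'pics/{n}19.png',w['color'][:,:,::-1])
```

```text
[ 0.52190322 -0.2457234   0.21492296] 30.975 0.08728484224286404 [-0.31126482 -0.18497983 -0.82895305]
```

View pics/scene19.png

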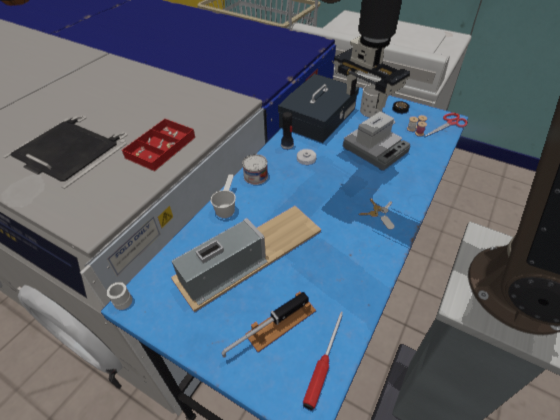

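View pics/wrist19.png

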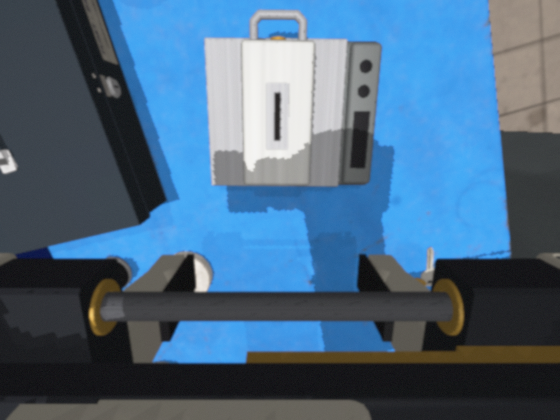

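View pics/top19.png

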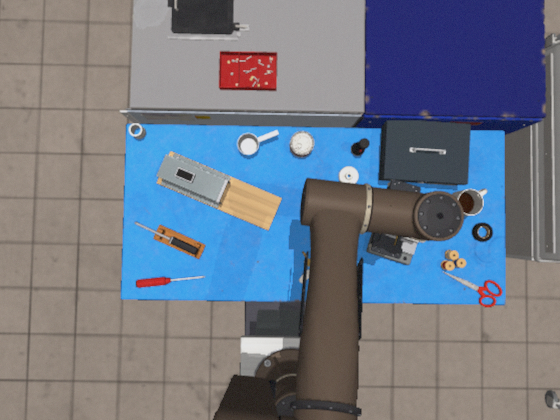

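Run:
```python
from h import *
import pickle
w=pickle.load(open('wrist19.pkl','rb'))
np.set_printoptions(precision=4,suppress=True)
P=np.array([onz(w,*q,.045) for q in [(205,39),(351,39),(344,185),(212,185)]])
B=np.array([onz(w,*q,.109) for q in [(242,40),(314,40),(313,184),(244,184)]])
print(P.mean(0),B.mean(0),[np.linalg.norm(B[i]-B[i-1]).round(4) for i in range(4)],[np.linalg.norm(P[i]-P[i-1]).round(4) for i in range(4)])
crop(w,190,0,400,210,3,'w19c')
```

```text
[ 0.4971 -0.3239  0.045 ] [ 0.4974 -0.3232  0.109 ] [np.float64(0.1075), np.float64(0.0531), np.float64(0.1075), np.float64(0.0575)] [np.float64(0.1355), np.float64(0.1336), np.float64(0.1354), np.float64(0.1367)]
```

View pics/w19c.png

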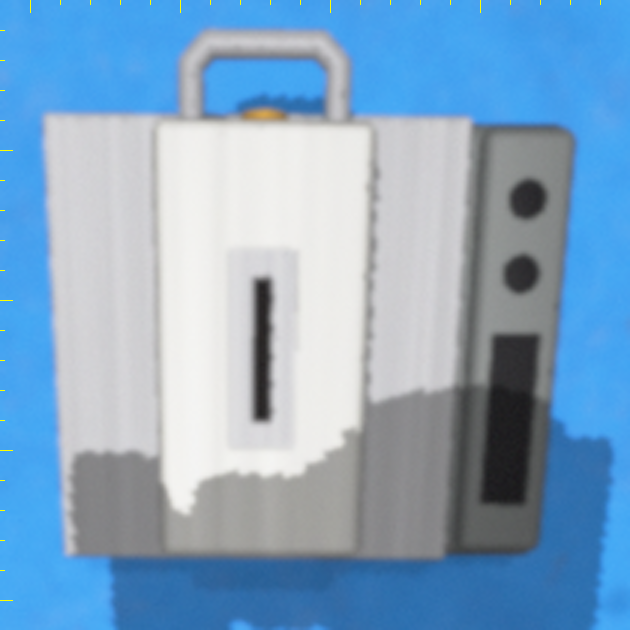

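The box stands upright on the pan, centred to within about 1 mm. The hook is in its rest, and the tin, torch and pulley show at the same pixels as at the start. Handing in.

```bash
python3 -c "
from plant import *
print(close_job())"
```

```text
the job is handed in; nothing more can be done
None
```

The coin box is out of the vault and on the scale, and the job is handed in at about 31 s of the 72 s allowed.

- **Drawing out:** I took the hook from its rest and dropped its bend behind the bail. I then pulled the box about 200 mm until its rear stood about 14 mm clear of the mouth, with about 5 N on the wrist. The robot had not touched the box before that.
- **Hook:** It is back in its rest. The scene picture after release shows it lying there as it did at the start.
- **Box:** I gripped it by its long sides, carried it over and lowered it until the pan took all its weight before letting go. The last wrist picture shows it upright, with box and pan centres within about 1 mm of each other.
- **Other objects:** The tin, torch and pulley look unmoved by eye in the first and last scene pictures.
- **Forces:** I saw no wrist force above about 8 N at the end of any move. Readings within moves were not logged.

**Disagreements:** The top and scene cameras differed by 8 to 14 mm along y, so I relied on close wrist-camera views and on comparisons within one picture. The wrist view put the box front 76 mm inside the mouth, just over the stated 75 mm. No check failed.

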